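# Chock a round tube and go over its weld seam with the zinc marker

### The job

Push the rubber door wedge, thin edge first, under the open side of the round steel tube so that the tube is held snug against the toolbox and cannot roll, and let go of it. Then take the zinc touch-up marker from its rest and draw it slowly (a few centimetres a second) and lightly along the weld seam, from the tube's end nearest the robot to its far end, the nib touching and staying on the seam. Lay the marker back in its rest, nib down, and leave the wedge, the tube and everything else on the shelf as they stand.

Things in the scene. Friction and masses are not known exactly. Their poses are not given: they have to be found in the camera images.
- toolbox: Heavy black plastic toolbox with hinged lid and grey handle, fixed on the shelf left of the robot's midline. Origin: centre of its underside, z up. Its flat front face looks to the robot's right and stands at x = -115 mm in its frame, 440 mm wide along y, 186 mm high; above that the lid juts out 8 mm (to x = -123 mm), top at z = 240 mm, handle to 277 mm. +y points towards the robot
- tube: Loose round galvanised steel tube, 42.4 mm outside diameter, 180 mm long, about 0.55 kg, lying in front of the toolbox, almost parallel to its front face and at first 4 to 9 mm clear of it; free to roll. Origin: its middle, on its axis, 21.2 mm above the shelf; y runs along the tube, +y to its end nearest the robot
- seam: Straight dark weld bead along the tube, 5 mm wide, full length, turning with the tube. Origin: middle of the tube, on its axis; y along the tube (+y to the end nearest the robot); z points out through the bead, which lies 21.2 mm from the axis. At first 38 degrees from the top of the tube away from the toolbox; it turns up towards the top when the tube rolls to the toolbox
- seam_near (a point): Point on the weld bead 5 mm from the tube's end nearest the robot
- seam_far (a point): Point on the weld bead 5 mm from the tube's far end
- wedge: Loose dark rubber door wedge, 90 mm long (x), 45 mm wide (y), about 0.16 kg. Origin: centre of its flat underside, z up. Thin edge (1.5 mm) at x = +45 mm; from it the slope rises at 25 degrees to 40 mm high at x = -37 mm; thick end at x = -45 mm. Home against the tube, the thin edge lies under the tube, about 8 mm short of the line below its axis
- wedge_nose (a point): Middle of the wedge's thin edge, on its underside
- trough: Sloping open V-trough of the fixed steel marker rest (base 120 x 80 mm). Origin: where the nib tip lies when the marker is home, 14 mm above the shelf; z runs up the laid marker's axis, 30 degrees from vertical; x is square to it, out of the trough's open side; y level. Walls cover z = 30 to 78 mm, a stop holds the barrel's shoulder at z = 24 mm. Lay in or lift out along x or z
- marker: Loose zinc touch-up marker, 140 mm long, 40 g: round aluminium barrel, 15 mm diameter, from z = 24 to 135 mm, thin grey neck and white nib below. It starts home in the trough, nib down, barrel standing free above z = 78 mm. Origin: tip of the nib when not pressed; z along the marker, nib to tail
- nib_tip (a point): Tip of the round white nib (5 mm diameter), the point that marks
- nib (a joint): How far the nib is pushed into the marker, m: 0 free, 0.005 fully in. It is sprung: 0.9 N starts it, 2.4 N pushes it fully in, after that the marker is rigid
- jar: Bystander: clear glass jar with a steel screw lid, 76 mm across, 105 mm high, standing loose; origin: centre of its underside
- rear_lamp: Bystander: red rear lamp with a black back and a small toggle switch on top, 44 mm wide, 80 mm high, standing loose; origin: centre of its underside
- seat_clamp: Bystander: silver aluminium seat clamp, a 41 mm ring 15 mm high with two ears and a bolt, lying loose; origin: centre of its underside
- light_mount1: Bystander: white plastic light mount, a C-shaped clip on a 34 x 28 mm foot, 38 mm high, standing loose; origin: centre of its underside
- light_mount2: Bystander: a second white plastic light mount of the same shape and size
- spanner: Bystander: flat steel spanner, 150 mm long, lying loose; origin: its middle on its underside
Not all that is in view belongs to the job. Leave any orange or turquoise look-alike of the wedge alone.

How it is judged (in metres and radians):
On the way, in this order (a step that is already met when the one before it is completed fails the run):
1. the tube is held snug between the toolbox and the wedge, and the wedge is let go (x of tube in the frame of toolbox above -0.1402 m and x of wedge_nose in the frame of toolbox above -0.1495 m and y of wedge_nose in the frame of tube between -0.075 and 0.075 m and angle between the x axis of wedge and the x axis of toolbox, either way round below 0.35 rad and angle between wedge's own z axis and vertical below 0.12 rad and height (world z) of wedge_nose below 0.006 m and height (world z) of tube below 0.026 m and contact force between the fingers and wedge below 0.1 N), for 0.2 s.
2. the nib touches the weld at the near end of the seam, within 6 mm of its centre line, passing slowly (contact force between marker and tube above 0.15 N and x of nib_tip in the frame of seam between -0.006 and 0.006 m and y of nib_tip in the frame of seam between 0.072 and 0.092 m), for 0.12 s.
3. the nib touches the weld at the near half of the seam, within 6 mm of its centre line, passing slowly (contact force between marker and tube above 0.15 N and x of nib_tip in the frame of seam between -0.006 and 0.006 m and y of nib_tip in the frame of seam between 0.03 and 0.045 m), for 0.12 s.
4. the nib touches the weld at the middle of the seam, within 6 mm of its centre line, passing slowly (contact force between marker and tube above 0.15 N and x of nib_tip in the frame of seam between -0.006 and 0.006 m and y of nib_tip in the frame of seam between -0.0075 and 0.0075 m), for 0.12 s.
5. the nib touches the weld at the far half of the seam, within 6 mm of its centre line, passing slowly (contact force between marker and tube above 0.15 N and x of nib_tip in the frame of seam between -0.006 and 0.006 m and y of nib_tip in the frame of seam between -0.045 and -0.03 m), for 0.12 s.
6. the nib touches the weld at the far end of the seam, within 6 mm of its centre line, passing slowly (contact force between marker and tube above 0.15 N and x of nib_tip in the frame of seam between -0.006 and 0.006 m and y of nib_tip in the frame of seam between -0.092 and -0.072 m), for 0.12 s.
At the end, for the whole second after the job is handed in: Marker at rest in its trough, nib down (tip within 12 mm of its place, axis within 8 degrees); tube within 4 mm of the toolbox front; wedge flat on the shelf, square to the toolbox within 20 degrees, thin edge within 6 mm of fully home and 75 mm of the tube's middle (x of tube in the frame of toolbox above -0.1402 m and x of wedge_nose in the frame of toolbox above -0.1495 m and y of wedge_nose in the frame of tube between -0.075 and 0.075 m and angle between the x axis of wedge and the x axis of toolbox, either way round below 0.35 rad and angle between wedge's own z axis and vertical below 0.12 rad and height (world z) of wedge_nose below 0.006 m and height (world z) of tube below 0.026 m and distance between marker and trough below 0.012 m and angle between the z axis of marker and the z axis of trough, either way round below 0.14 rad and linear speed of marker below 0.02 m/s and linear speed of tube below 0.01 m/s); the robot touches nothing.
It fails at once if a bystander (jar, lamp, seat clamp, light mount, spanner) is shifted by more than 20 mm (distance of any of jar, rear_lamp, seat_clamp, light_mount1, light_mount2, spanner from where it was at the start of the episode above 0.02 m).
It fails at once if the marker presses on the tube with more than 15 N (contact force between marker and tube above 15 N).
It fails at once if the marker touches the tube more than 12 mm to the side of the seam (contact force between marker and tube above 0.3 N and (x of nib_tip in the frame of seam above 0.012 m or x of nib_tip in the frame of seam below -0.012 m)).
It fails at once if the marker is dragged over the tube faster than 12 cm/s (contact force between marker and tube above 0.3 N and linear speed of marker above 0.12 m/s).
It also fails if it takes over 72 s, if anything falls off the work surface, if the arm or the gripper's body presses on something with over 40 N, if the wrist force passes 120 N, or if a joint passes its speed limit or range.

### The arm

A 7-joint arm with a two-finger parallel gripper is mounted at the origin on the work surface. World frame = base frame: x ahead of the robot, y to its left, z up, the work surface at z = 0. Lengths are in mm, angles in rad, forces in N, time in s.
With the tool pointing down it reaches from about 400 to 900 mm from the base axis. Payload 5.5 kg.
Tool frame: the origin (TCP) lies midway between the tips of the shut fingers; the grasp point (between the pads) lies 19 mm behind it; z points along the fingers, y is the direction in which the jaws open and shut (so a half turn about z gives the same grasp; the last joint's range is limited). The gripper opens to 92 mm and grips with 3 to 60 N. Pads are 19 mm wide; open, the fingers measure 130 mm over their backs; the gripper's body (75 mm by 190 mm) begins 47 mm behind the grasp point.
Start: joints at [-0.938, 0.501, -0.427, 1.55, 0.221, 1.138, -0.21], TCP at [234.892, 606.074, 226.729] pointing down, gripper open.
Joint ranges: [-2.88, 2.88], [-0.31, 2.03], [-1.54, 1.56], [0.2, 2.42], [-1.41, 4.55], [0.19, 2.02], [-2.57, 2.57]. Speed limits (rad/s): [2.57, 2.57, 3.14, 3.14, 3.14, 3.14, 3.14].

### API

Orientations are given as a unit quaternion [x, y, z, w].
In Python, from bench import * gives the robot as it stands.
- The arm moves only by the shell command python3 -m crank 'ROWS' [OPENING] [FORCE]. ROWS is JSON, a list of rows, each an object with "travel": the shift along the tool's x, y, z in m, a list of three; "twist": the turn, a rotation vector about the tool's x, y, z in degrees, a list of three. In form: [{"travel": [dx, dy, dz], "twist": [wx, wy, wz]}, ...]. A call has 1 to 5 rows; each row shifts and turns the commanded pose from where the row before left it, along the tool's axes as they then stand; what a row does not reach is not made up. A row lasts 1/8 s, in which the tool goes at most 62.5 mm and 10.7 degrees, less where a joint would pass 70% of its speed; a pose out of reach is approached as far as the arm can. A call is refused whole if a number of a shift passes 0.0625 or a number of a turn 10.7, either way. A call with a gripper value outside its range is refused whole. OPENING is the opening, from 0 (shut) to 1 (fully open), set as the call begins (- or left out, the last holds). The fingers move at their own pace and stop on an object; FORCE is the grip in N (left out, the last holds). Time passes only in rows, so rows that do not move let the fingers close. It gives the time, the measured TCP pose, the force and the opening at its end, in the units of the state.
- get_state(): the state, without advancing time (a new reading comes with each control period).
- get_image(name): name is "scene" or "top"; returns the picture (420x560x3 uint8, red, green, blue); there is no depth.
- camera_model(name): a dict with "fx", "fy", "cx", "cy" (pixels), "eye" and "attitude" of the camera in the world. Camera axes: x right, y down, z forward; pixel columns grow to the right and rows downward; lengths in mm; the calibration is good to about 2 mm. A picture is of the moment at which its call begins. camera_model takes no time and is no camera call.
- finish_job(): hands the job in, once; it reports no verdict.
The state is a dict: "time": time; "joint_pos": joint angles; "joint_vel": joint speeds; "effort": joint torques, N m; "tool_pos": TCP position; "orientation": TCP orientation; "contact_force": force on the tool from outside, world axes, zero at the start; "moment": the same for the moment, N m; "finger_gap": finger opening in mm.
Only numpy, scipy, OpenCV 4.12 (cv2) and the standard library are available. Lean on these libraries where they do the work, as an engineer would, in place of code of your own. Each camera call takes 0.05 s, during which the arm holds its last target.

## Working session

There is one attempt and no reset: what is moved stays moved. The work goes in short steps, Python scripts to look and compute and a shell command to move; the robot and the scene stay as the last step left them, time stands still between calls to the robot, and variables do not carry over. Pictures are saved under pics/ and viewed, and the job is handed in when it is done.

```bash
ls; mkdir -p pics; python3 - <<'E'
from bench import *
import cv2,json
for n in("scene","top"):
    im=get_image(n); cv2.imwrite(f"pics/{n}0.png",im[:,:,::-1]); print(camera_model(n))
print(get_state())
E
```

```text
pics
{'fx': 505.30310548282415, 'fy': 505.30310548282415, 'cx': 285.9739816216339, 'cy': 209.81211875379336, 'eye': array([1158.75970126, -210.43863429,  927.95248413]), 'attitude': array([ 0.74779812,  0.58125453, -0.19216397, -0.25693218])}
{'fx': 464.41616838018905, 'fy': 464.41616838018905, 'cx': 286.3759726992902, 'cy': 213.70214829016925, 'eye': array([ 286.90279551,  -29.02467215, 1178.5639188 ]), 'attitude': array([-0.70402844,  0.70424241, -0.06964283,  0.05946807])}
{'time': 0.1, 'joint_pos': array([-0.93776577,  0.5017449 , -0.42680264,  1.55133094,  0.22081528,
        1.13831148, -0.21031069]), 'joint_vel': array([-0.00095192, -0.00290028, -0.00072357, -0.00286725, -0.00097261,
       -0.00171927,  0.00052893]), 'effort': array([-1.15355349e-02, -5.67867672e+01, -5.83849311e+00, -2.79919553e+01,
       -6.89079543e-02,  2.38754827e-02,  5.38010818e-05]), 'tool_pos': array([234.76567767, 605.45079352, 225.79345322]), 'orientation': array([ 1.83845047e-01,  9.82954853e-01, -8.50683767e-04, -1.80565431e-04]), 'contact_force': array([ 0.02901058, -0.55552572,  0.05728737]), 'moment': array([-0.02627746, -0.04585824, -0.02363604]), 'finger_gap': 91.87629186132409}
```

View pics/scene0.png

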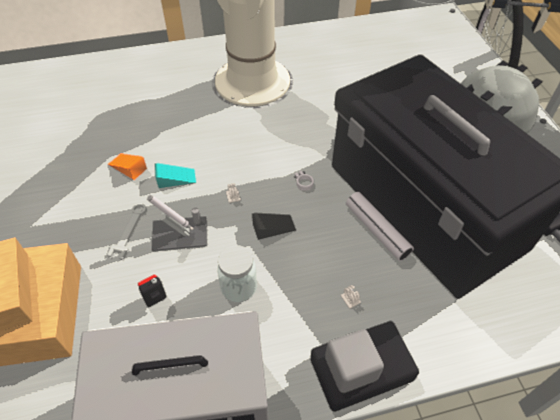

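View pics/top0.png

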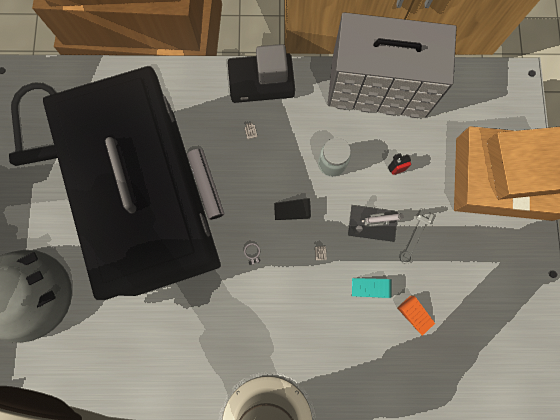

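```bash
python3 - <<'E'
import cv2,numpy as np
t=cv2.imread("pics/top0.png");s=cv2.imread("pics/scene0.png")
def crop(im,x0,y0,w,h,k): return cv2.resize(im[y0:y0+h,x0:x0+w],None,fx=k,fy=k,interpolation=cv2.INTER_CUBIC)
a=crop(t,180,130,140,140,4);cv2.imwrite("pics/c1.png",a)
a=crop(t,330,190,120,90,6);cv2.imwrite("pics/c2.png",a)
a=crop(s,220,170,200,110,4);cv2.imwrite("pics/c3.png",cv2.convertScaleAbs(a,alpha=1.5,beta=10))
a=crop(s,95,180,130,95,6);cv2.imwrite("pics/c4.png",a)
E
```

```text
(no output)
```

View pics/c1.png

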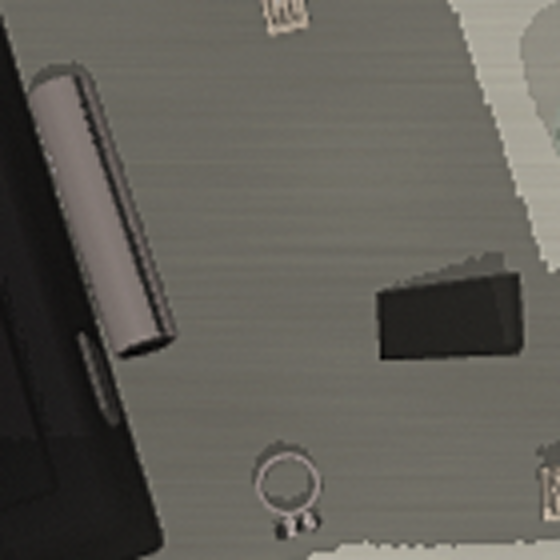

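View pics/c2.png

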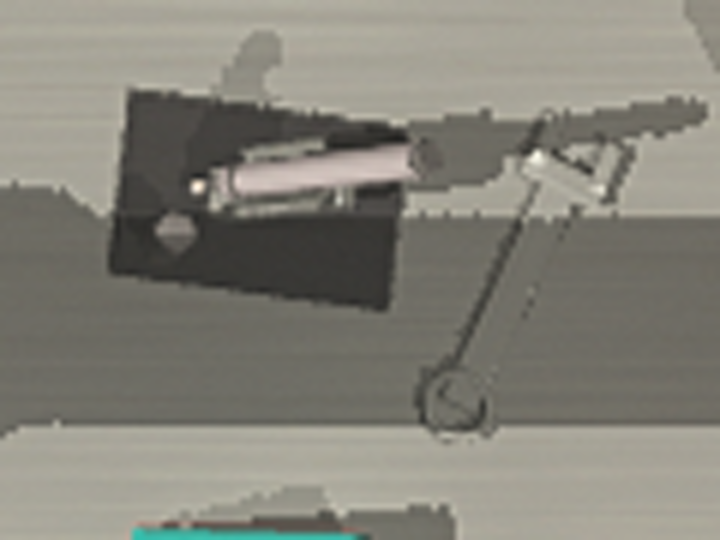

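View pics/c3.png

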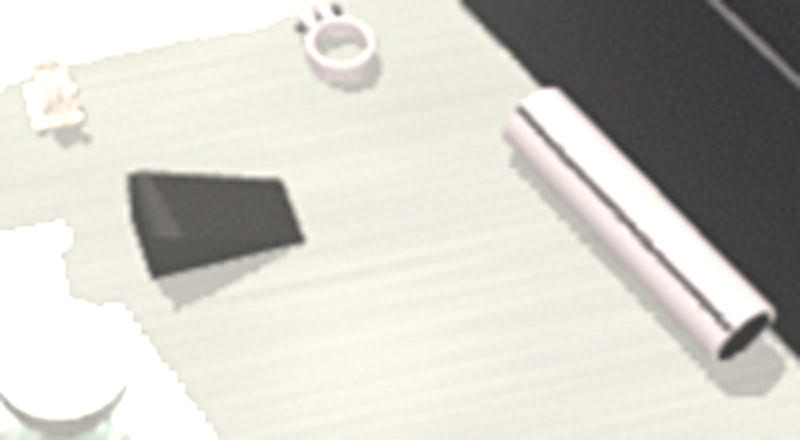

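View pics/c4.png

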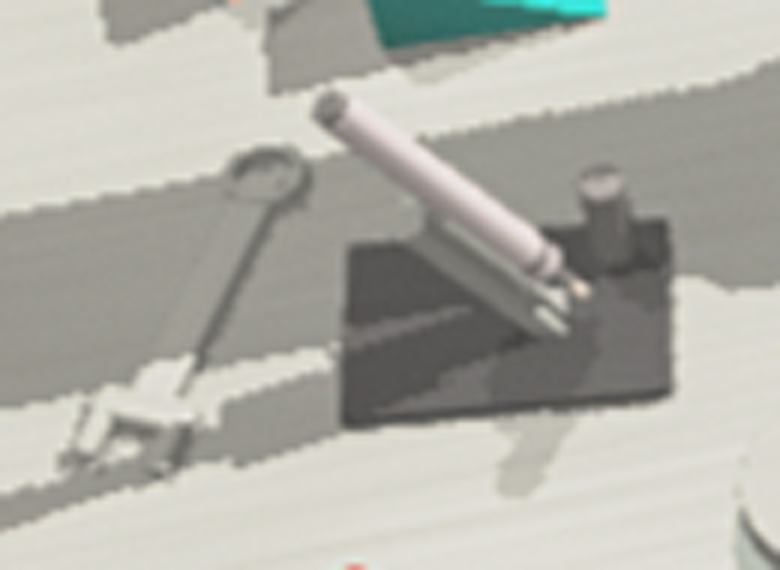

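```bash
cat > h.py <<'E'
import numpy as np,cv2
from bench import *
from scipy.spatial.transform import Rotation as R
C={n:camera_model(n) for n in("scene","top")}
def ray(n,u,v):
    c=C[n];d=R.from_quat(c['attitude']).apply([(u-c['cx'])/c['fx'],(v-c['cy'])/c['fy'],1]);return np.array(c['eye']),d/np.linalg.norm(d)
def pl(n,u,v,z):
    e,d=ray(n,u,v);return e+d*(z-e[2])/d[2]
def tri(ps,pt):
    e,d=ray("scene",*ps);f,g=ray("top",*pt)
    A=np.stack([d,-g],1);x=np.linalg.lstsq(A,f-e,rcond=None)[0]
    a=e+d*x[0];b=f+g*x[1];return (a+b)/2,np.linalg.norm(a-b)
def proj(n,p):
    c=C[n];q=R.from_quat(c['attitude']).inv().apply(np.asarray(p,float)-c['eye']);return np.stack([c['cx']+c['fx']*q[...,0]/q[...,2],c['cy']+c['fy']*q[...,1]/q[...,2]],-1)
def cr(x0,y0,k,u,v): return x0+(u+.5)/k-.5,y0+(v+.5)/k-.5
E
python3 - <<'E'
from h import *
np.set_printoptions(precision=1,suppress=True)
c1=lambda u,v:cr(180,130,4,u,v);c2=lambda u,v:cr(330,190,6,u,v);c3=lambda u,v:cr(220,170,4,u,v);c4=lambda u,v:cr(95,180,6,u,v)
print("wedge thin top",pl("top",*c1(378,292),1),pl("top",*c1(381,360),1))
print("wedge thin scene",pl("scene",*c3(281,179),1),pl("scene",*c3(303,241),1))
print("wedge thick top",pl("top",*c1(518,273),40),pl("top",*c1(522,353),40))
print("thick bottom scene",pl("scene",*c3(152,277),0))
print("seam near",tri(c3(520,107),c1(155,340)),"far",tri(c3(728,327),c1(80,75)))
print("seam pl near",pl("scene",*c3(520,107),37.9),pl("top",*c1(155,340),37.9))
print("seam pl far",pl("scene",*c3(728,327),37.9),pl("top",*c1(80,75),37.9))
n=tri(c4(585,290),c2(197,186));t=tri(c4(331,107),c2(430,155));print("marker",n,t,np.linalg.norm(n[0]-t[0]))
for p in [(130,90),(412,130),(388,310),(110,270)]: print("base",pl("top",*c2(*p),5))
for p in [(345,245),(670,222),(672,395),(345,425)]: print("baseS",pl("scene",*c4(*p),5))
print("tbx",[pl("scene",u,v,0) for u,v in[(459,292),(335,172)]])
print("lid",[pl("top",u,v,240) for u,v in[(152,67),(219,263)]])
print('post',tri(c4(602,180),c2(177,230)))
E
```

```text
wedge thin top [533.8 -14.5   1. ] [489.1 -16.6   1. ]
wedge thin scene [489.6 -17.3   1. ] [534.6 -16.4   1. ]
wedge thick top [ 537.9 -102.8   40. ] [ 486.9 -104.8   40. ]
thick bottom scene [ 537.1 -103.6    0. ]
seam near (array([495.9, 123.1,  32.6]), np.float64(2.9479554886748076)) far (array([667.2, 176.2,  39.3]), np.float64(1.0254389578582541))
seam pl near [499.7 119.6  37.9] [495.3 123.8  37.9]
seam pl far [666.5 177.3  37.9] [667.5 175.9  37.9]
marker (array([ 484.3, -239.4,   16.1]), np.float64(0.20666580846987312)) (array([ 476.3, -307.5,  134.2]), np.float64(0.5534517622882712)) 136.61810008292858
base [ 528.1 -213.9    5. ]
base [ 510.7 -335.     5. ]
base [ 432.7 -321.2    5. ]
base [ 449.9 -203.2    5. ]
baseS [ 433.6 -324.     5. ]
baseS [ 452.5 -204.1    5. ]
baseS [ 530.3 -215.7    5. ]
baseS [ 514.5 -331.6    5. ]
tbx [array([767.4, 270.8,   0. ]), array([389.8, 123.7,   0. ])]
lid [array([784.4, 248.8, 240. ]), array([359.5,  93. , 240. ])]
post (array([ 460.5, -225.1,   47.9]), np.float64(0.4382151243885333))
```

```bash
python3 - <<'E'
from h import *
np.set_printoptions(precision=1,suppress=True)
for n,f in(("top","pics/top0.png"),("scene","pics/scene0.png")):
    g=cv2.imread(f).max(2)
    P=[]
    if n=="top":
        rows=list(range(80,140))+list(range(228,258))
        for r in rows:
            c=150
            while g[r,c]<45 and c<260:c+=1
            if c>150:P.append((c-.5,r))
    else:
        for c in list(range(340,346))+list(range(418,455)):
            r=291
            while g[r,c]>=45 and r>100:r-=1
            P.append((c,r+.5))
    Q=np.array([pl(n,u,v,0)[:2] for u,v in P])
    vx,vy,x0,y0=cv2.fitLine(Q.astype(np.float32),cv2.DIST_HUBER,0,.1,.01).ravel()
    res=(Q-[x0,y0])@[-vy,vx]
    print(n,len(P),np.degrees(np.arctan2(vy,vx))%180,"y at x=500:",y0+(500-x0)*vy/vx,"x=600",y0+(600-x0)*vy/vx,res.std(),np.abs(res).max(),P[0],P[-1])
E
```

```text
top 90 20.247433 y at x=500: 165.92038 x=600 202.80725 5.562739884229685 12.99095642197686 (157.5, 80) (217.5, 257)
scene 43 18.53236 y at x=500: 166.86703 x=600 200.38939 1.2313251560723948 5.667435900790453 (340, 174.5) (454, 291.5)
```

```bash
python3 - <<'E'
from h import *
np.set_printoptions(precision=1,suppress=True)
g=cv2.imread("pics/top0.png").max(2)
for r in range(80,260,12): print(r,[int(x) for x in g[r,155+(r-80)//3-6:155+(r-80)//3+20]],155+(r-80)//3-6)
g=cv2.imread("pics/scene0.png").max(2)
for c in list(range(338,350,3))+list(range(415,458,5)):
    b=int(292-(459-c)*120/124);print(c,b,[int(x) for x in g[b-10:b+10,c]])
E
```

```text
80 [38, 38, 39, 37, 36, 33, 32, 31, 26, 62, 157, 145, 142, 142, 143, 173, 169, 169, 167, 166, 166, 167, 167, 166, 166, 167] 149
92 [36, 37, 37, 34, 34, 33, 32, 27, 29, 92, 156, 148, 145, 145, 144, 143, 150, 173, 170, 169, 170, 169, 169, 170, 169, 169] 153
104 [37, 36, 35, 33, 31, 31, 28, 27, 50, 83, 53, 39, 62, 155, 143, 139, 146, 167, 166, 166, 165, 166, 164, 164, 164, 164] 157
116 [32, 34, 31, 31, 29, 29, 27, 24, 30, 63, 56, 46, 27, 42, 118, 109, 108, 108, 108, 108, 108, 107, 107, 108, 108, 108] 161
128 [32, 32, 30, 27, 27, 26, 25, 25, 25, 24, 27, 23, 21, 55, 115, 107, 105, 105, 105, 106, 104, 105, 105, 106, 105, 104] 165
140 [31, 31, 28, 26, 25, 23, 23, 22, 24, 23, 22, 21, 23, 82, 112, 107, 105, 106, 106, 106, 107, 106, 106, 107, 106, 105] 169
152 [31, 29, 26, 24, 24, 21, 20, 23, 23, 22, 22, 18, 38, 118, 78, 95, 121, 124, 127, 129, 130, 133, 128, 128, 126, 123] 173
164 [29, 28, 25, 24, 22, 21, 21, 21, 23, 23, 20, 18, 39, 97, 106, 116, 118, 121, 125, 128, 131, 133, 130, 128, 127, 125] 177
176 [31, 26, 24, 22, 22, 21, 21, 20, 20, 21, 19, 19, 52, 98, 106, 115, 118, 121, 126, 128, 131
[... 1293 characters left out ...]
6, 37, 37, 39, 38, 37, 39, 39, 40, 37, 37, 38, 35, 43, 71, 104, 133, 154]
425 259 [37, 38, 35, 37, 40, 36, 38, 35, 36, 38, 39, 37, 38, 37, 35, 37, 59, 97, 132, 141]
430 263 [38, 37, 37, 37, 35, 38, 37, 36, 38, 38, 36, 38, 38, 39, 38, 36, 37, 59, 96, 122]
435 268 [38, 39, 37, 36, 37, 38, 36, 42, 38, 36, 38, 36, 37, 41, 37, 35, 35, 49, 90, 121]
440 273 [37, 37, 41, 37, 37, 38, 38, 38, 37, 37, 38, 37, 37, 39, 39, 39, 37, 38, 59, 98]
445 278 [37, 37, 39, 37, 36, 37, 37, 38, 38, 38, 39, 39, 38, 39, 41, 38, 38, 37, 58, 95]
450 283 [37, 38, 39, 39, 36, 39, 38, 40, 41, 39, 38, 39, 39, 39, 40, 38, 37, 38, 49, 90]
455 288 [38, 39, 37, 39, 38, 39, 39, 37, 40, 39, 41, 39, 41, 41, 41, 41, 38, 38, 42, 72]
```

```bash
python3 - <<'E'
from h import *
np.set_printoptions(precision=1,suppress=True)
T=[(174.3,116),(178,128),(181.8,140),(208.1,224),(211.7,236),(215.3,248)]
S=[(338,173.5),(341,177),(344,180),(347,183),(420,260.3),(425,265.7),(430,270.7),(435,275.8),(440,281.6),(445,286.5),(450,291.8),(455,297.3)]
for n,P in(("top",T),("scene",S)):
    Q=np.array([pl(n,u,v,0)[:2] for u,v in P]);k,b=np.polyfit(Q[:,0],Q[:,1],1)
    print(n,np.degrees(np.arctan(k)),500*k+b,600*k+b,Q[:,1]-k*Q[:,0]-b, Q[0],Q[-1])
# seam points along line in top: darkest px per row across the tube
g=cv2.imread("pics/top0.png").max(2).astype(float)
for r in range(152,216,8):
    c0=int(200+(r-150)*.28); seg=g[r,c0:c0+18]; print(r,[int(x) for x in seg],c0)
E
```

```text
top 18.573034332207413 162.3897158798107 195.99104800481933 [ 0.   0.1 -0.1 -0.4 -0.   0.3] [770.4 253.3] [416.  134.5]
scene 18.66013175989643 164.10895198685887 197.87954748616025 [ 0.3 -0.4 -0.1  0.3 -0.1 -0.3  0.2  0.5 -0.4  0.2  0.2 -0.2] [396.3 129.3] [776.5 257.3]
152 [45, 116, 96, 80, 111, 108, 107, 107, 108, 109, 109, 108, 107, 107, 108, 107, 109, 108] 200
160 [40, 54, 110, 89, 77, 111, 108, 107, 108, 107, 108, 106, 106, 107, 106, 106, 108, 106] 202
168 [34, 76, 104, 83, 89, 110, 108, 107, 108, 107, 107, 107, 106, 108, 108, 108, 107, 107] 205
176 [67, 40, 100, 96, 81, 109, 106, 104, 104, 106, 106, 105, 104, 105, 105, 105, 105, 106] 207
184 [116, 45, 50, 111, 89, 74, 110, 107, 105, 106, 107, 106, 106, 106, 107, 106, 107, 107] 209
192 [123, 76, 29, 64, 107, 85, 79, 109, 105, 105, 106, 105, 106, 107, 106, 106, 106, 106] 211
200 [121, 64, 36, 75, 100, 79, 85, 108, 105, 105, 106, 105, 105, 105, 105, 105, 105, 104] 214
208 [126, 122, 50, 52, 114, 92, 73, 113, 108, 107, 105, 107, 107, 107, 107, 107, 106, 108] 216
```

The pictures show the dark wedge at top (292,209), thin edge left at x≈275, towards the toolbox. The tube runs from (195,150) to (218,215), with its seam a dark line on the right side. The marker lies in its rest from nib (362,220) to tail (401,215).

Candidates for the wedge: dark (292,209), turquoise (372,287), orange (416,315). The dark one fits the description, and the c1/c3 crops confirm its thin edge faces the tube.

```bash
cat > plan.py <<'E'
from h import *
import sys,json
def plan(p,Rt,n=None,vmax=60.,wmax=10.):
    s=get_state();p0=np.array(s['tool_pos']);R0=R.from_quat(s['orientation'])
    d=np.array(p,float)-p0; rv=(Rt*R0.inv()).as_rotvec()
    k=max(1,int(np.ceil(max(np.linalg.norm(d)/vmax,np.degrees(np.linalg.norm(rv))/wmax))))
    n=n or k
    tw=np.degrees((R0.inv()*Rt).as_rotvec())/n
    print("from",p0.round(1),"rows",n,"q",np.round(s['joint_pos'],2),"F",np.round(s['contact_force'],1),"gap",round(s['finger_gap'],1),"t",round(s['time'],2))
    Rc=R0;out=[]
    for i in range(n):
        t=Rc.inv().apply(d/n); out.append({"travel":[round(float(x)/1000,4) for x in t],"twist":[round(float(x),1)+0 for x in tw]})
        Rc=Rc*R.from_rotvec(tw,degrees=True)
    for i in range(0,n,5): print(json.dumps(out[i:i+5]))
def down(jaw):  # tool down, jaw (y) axis along angle jaw deg in world; pick closest half turn to x axis
    j=np.radians(jaw);y=np.array([np.cos(j),np.sin(j),0]);z=np.array([0,0,-1.]);x=np.cross(y,z);return R.from_matrix(np.stack([x,y,z],1))
if __name__=="__main__":
    a=[float(x) for x in sys.argv[1:5]];plan(a[:3],down(a[3]),*( [int(sys.argv[5])] if len(sys.argv)>5 else []))
E
python3 - <<'E'
from h import *
np.set_printoptions(precision=0,suppress=True)
for n,u,v,z in[("jar",335,156,52),("clamp",252,253,5),("mountA",320,251,15),("mountB",250,130,15),("lamp",400,163,40),("toolboxlike",262,78,30)]: print(n,pl("top",u,v,z))
E
python3 plan.py 380 300 400 33; python3 plan.py 512 -85 150 1
```

```text
jar [ 644. -169.   52.]
clamp [403.  41.   5.]
mountA [ 407. -130.   15.]
mountB [726.  49.  15.]
lamp [ 629. -336.   40.]
toolboxlike [866.  18.  30.]
from [234.8 605.5 225.8] rows 7 q [-0.94  0.5  -0.43  1.55  0.22  1.14 -0.21] F [ 0.  -0.6  0.1] gap 91.9 t 0.1
[{"travel": [-0.0351, -0.0332, -0.0248], "twist": [0.0, 0.0, 5.1]}, {"travel": [-0.0379, -0.03, -0.0248], "twist": [0.0, 0.0, 5.1]}, {"travel": [-0.0405, -0.0265, -0.0249], "twist": [0.0, 0.0, 5.1]}, {"travel": [-0.0427, -0.0227, -0.0249], "twist": [0.0, 0.0, 5.1]}, {"travel": [-0.0445, -0.0188, -0.0249], "twist": [0.0, 0.0, 5.1]}]
[{"travel": [-0.046, -0.0148, -0.0249], "twist": [0.0, 0.0, 5.1]}, {"travel": [-0.0471, -0.0106, -0.0249], "twist": [0.0, 0.0, 5.1]}]
from [234.8 605.5 225.8] rows 13 q [-0.94  0.5  -0.43  1.55  0.22  1.14 -0.21] F [ 0.  -0.6  0.1] gap 91.9 t 0.1
[{"travel": [-0.0391, -0.0418, 0.0059], "twist": [0.0, 0.0, 5.2]}, {"travel": [-0.0427, -0.0381, 0.0059], "twist": [0.0, 0.0, 5.2]}, {"travel": [-0.046, -0.034, 0.0059], "twist": [0.0, 0.0, 5.2]}, {"travel": [-0.0489, -0.0297, 0.0059], "twist": [0.0, 0.0, 5.2]}, {"travel": [-0.0514, -0.0251, 0.0059], "twist": [0.0, 0.0, 5.2]}]
[{"travel": [-0.0535, -0.0204, 0.0059], "twist": [0.0, 0.0, 5.2]}, {"travel": [-0.0551, -0.0154, 0.0059], "twist": [0.0, 0.0, 5.2]}, {"travel": [-0.0563, -0.0103, 0.0059], "twist": [0.0, 0.0, 5.2]}, {"travel": [-0.057, -0.0052, 0.0058], "twist": [0.0, 0.0, 5.2]}, {"travel": [-0.0572, 0.0, 0.0058], "twist": [0.0, 0.0, 5.2]}]
[{"travel": [-0.057, 0.0052, 0.0058], "twist": [0.0, 0.0, 5.2]}, {"travel": [-0.0563, 0.0104, 0.0058], "twist": [0.0, 0.0, 5.2]}, {"travel": [-0.0551, 0.0154, 0.0058], "twist": [0.0, 0.0, 5.2]}]
```

```bash
python3 -m crank '[{"travel": [-0.02, -0.02, -0.05], "twist": [0,0,5]}, {"travel": [-0.02, -0.02, -0.05], "twist": [0,0,5]}, {"travel": [-0.045, -0.03, -0.03], "twist": [0,0,5]}, {"travel": [-0.045, -0.03, -0.02], "twist": [0,0,5]}, {"travel": [-0.05, -0.025, 0], "twist": [0,0,5]}]' 0.75 20; python3 plan.py 512 -85 250 1
```

```text
time: 0.72
tool_pos: [318.9, 401.1, 378.4]
orientation: [0.393, 0.919, 0.002, 0.0]
contact_force: [0.8, -0.6, -0.2]
finger_gap: 68.7
from [318.9 401.1 378.4] rows 9 q [-0.67  0.12 -0.31  1.69  0.04  1.34 -0.22] F [ 0.8 -0.6 -0.2] gap 68.7 t 0.72
[{"travel": [-0.0539, -0.0218, 0.0142], "twist": [0.0, 0.0, 4.7]}, {"travel": [-0.0555, -0.0173, 0.0142], "twist": [0.0, 0.0, 4.7]}, {"travel": [-0.0567, -0.0126, 0.0142], "twist": [0.0, 0.0, 4.7]}, {"travel": [-0.0576, -0.0079, 0.0142], "twist": [0.0, 0.0, 4.7]}, {"travel": [-0.058, -0.0031, 0.0142], "twist": [0.0, 0.0, 4.7]}]
[{"travel": [-0.0581, 0.0017, 0.0142], "twist": [0.0, 0.0, 4.7]}, {"travel": [-0.0578, 0.0065, 0.0143], "twist": [0.0, 0.0, 4.7]}, {"travel": [-0.057, 0.0113, 0.0143], "twist": [0.0, 0.0, 4.7]}, {"travel": [-0.0559, 0.0159, 0.0143], "twist": [0.0, 0.0, 4.7]}]
```

```bash
python3 -m crank '[{"travel": [-0.054, -0.022, 0], "twist": [0,0,4.7]}, {"travel": [-0.0555, -0.0175, 0], "twist": [0,0,4.7]}, {"travel": [-0.0565, -0.0125, 0], "twist": [0,0,4.7]}, {"travel": [-0.0575, -0.008, 0.01], "twist": [0,0,4.7]}, {"travel": [-0.058, -0.003, 0.02], "twist": [0,0,4.7]}]'; python3 -m crank '[{"travel": [-0.058, 0.002, 0.03], "twist": [0,0,4.7]}, {"travel": [-0.058, 0.0065, 0.04], "twist": [0,0,4.7]}, {"travel": [-0.057, 0.011, 0.04], "twist": [0,0,4.7]}, {"travel": [-0.03, 0.01, 0.04], "twist": [0,0,3]}]'; python3 plan.py 512 -85 60 1
```

```text
time: 1.35
tool_pos: [426.9, 130.5, 347.0]
orientation: [0.572, 0.82, 0.001, 0.001]
contact_force: [1.4, 0.1, 0.1]
finger_gap: 68.8
time: 1.85
tool_pos: [499.4, -46.3, 206.3]
orientation: [0.689, 0.725, 0.0, 0.001]
contact_force: [-0.5, 2.1, -0.3]
finger_gap: 69.0
from [499.4 -46.3 206.3] rows 3 q [-0.12  0.23  0.18  1.96 -0.05  0.96  0.14] F [-0.5  2.1 -0.3] gap 69.0 t 1.85
[{"travel": [-0.013, 0.0035, 0.0488], "twist": [0.0, 0.0, 0.6]}, {"travel": [-0.013, 0.0036, 0.0488], "twist": [0.0, 0.0, 0.6]}, {"travel": [-0.013, 0.0038, 0.0488], "twist": [0.0, 0.0, 0.6]}]
```

```bash
python3 -m crank '[{"travel": [-0.011, 0.0035, 0.04], "twist": [0,0,0.6]}, {"travel": [-0.011, 0.0035, 0.04], "twist": [0,0,0.6]}, {"travel": [0,0,0], "twist": [0,0,0]},{"travel": [0,0,0], "twist": [0,0,0]}]'; python3 plan.py 512 -85 70 1;  python3 - <<'E'
from h import *
for n in("scene","top"): cv2.imwrite(f"pics/{n}1.png",get_image(n)[:,:,::-1])
E
```

```text
time: 2.35
tool_pos: [507.4, -64.6, 128.2]
orientation: [0.694, 0.72, 0.0, 0.0]
contact_force: [0.2, -0.3, 0.7]
finger_gap: 68.9
from [507.4 -64.6 128.2] rows 2 q [-0.08  0.35  0.18  2.   -0.09  0.79  0.19] F [ 0.2 -0.3  0.7] gap 68.9 t 2.35
[{"travel": [-0.0103, 0.0019, 0.0291], "twist": [0.0, 0.0, 0.5]}, {"travel": [-0.0103, 0.002, 0.0291], "twist": [0.0, 0.0, 0.5]}]
```

View pics/scene1.png

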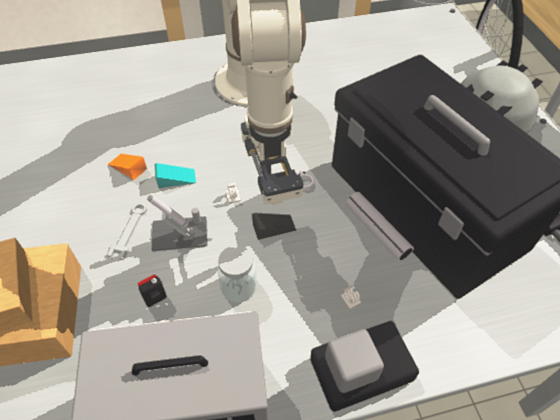

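The gripper hangs clear behind the wedge (scene ≈(283,185)); nothing else is touched. Next I descend over its thick half.

```bash
python3 -m crank '[{"travel": [-0.0105, 0.002, 0.03], "twist": [0,0,0.5]}, {"travel": [-0.01, 0.002, 0.03], "twist": [0,0,0.5]}, {"travel": [0,0,0.03], "twist": [0,0,0]},{"travel": [0,0,0.02], "twist": [0,0,0]},{"travel": [0,0,0], "twist": [0,0,0]}]'; python3 plan.py 512 -85 8 1
```

```text
time: 3.08
tool_pos: [511.5, -84.8, 17.4]
orientation: [0.701, 0.714, -0.0, -0.0]
contact_force: [-0.7, -0.7, 1.5]
finger_gap: 68.7
from [511.5 -84.8  17.4] rows 1 q [-0.01  0.55  0.15  2.03 -0.15  0.57  0.26] F [-0.7 -0.7  1.5] gap 68.7 t 3.08
[{"travel": [-0.0002, 0.0005, 0.0094], "twist": [0.0, 0.0, 0.1]}]
```

```bash
python3 -m crank '[{"travel": [0,0,0.01], "twist": [0,0,0]},{"travel": [0,0,0], "twist": [0,0,0]},{"travel": [0,0,0], "twist": [0,0,0]}]' 0.75; python3 -m crank '[{"travel": [0,0,0], "twist": [0,0,0]},{"travel": [0,0,0], "twist": [0,0,0]},{"travel": [0,0,0], "twist": [0,0,0]}]' 0.3 25;python3 -m crank '[{"travel": [0,0,-0.006], "twist": [0,0,0]},{"travel": [0,0,0], "twist": [0,0,0]}]'; python3 plan.py 585 90 14 19
```

```text
time: 3.45
tool_pos: [512.0, -85.4, 7.8]
orientation: [0.701, 0.713, 0.0, 0.0]
contact_force: [-0.1, 0.0, 1.3]
finger_gap: 68.9
time: 3.82
tool_pos: [512.0, -85.6, 7.4]
orientation: [0.701, 0.713, 0.0, 0.0]
contact_force: [0.2, -0.7, 0.8]
finger_gap: 45.2
time: 4.08
tool_pos: [511.6, -85.4, 13.6]
orientation: [0.701, 0.713, 0.0, 0.0]
contact_force: [0.2, -0.1, -2.1]
finger_gap: 45.0
from [511.6 -85.4  13.6] rows 4 q [-0.01  0.56  0.15  2.03 -0.15  0.56  0.26] F [ 0.2 -0.1 -2.1] gap 45.0 t 4.08
[{"travel": [0.0435, 0.0191, -0.0001], "twist": [0.0, 0.0, -4.5]}, {"travel": [0.0419, 0.0225, -0.0001], "twist": [0.0, 0.0, -4.5]}, {"travel": [0.04, 0.0257, -0.0001], "twist": [0.0, 0.0, -4.5]}, {"travel": [0.0379, 0.0287, -0.0001], "twist": [0.0, 0.0, -4.5]}]
```

```bash
python3 plan.py 615.6 50 14 18.6
```

```text
from [511.6 -85.4  13.6] rows 3 q [-0.01  0.56  0.15  2.03 -0.15  0.56  0.26] F [ 0.2 -0.1 -2.1] gap 45.0 t 4.08
[{"travel": [0.0445, 0.0354, -0.0001], "twist": [0.0, 0.0, -5.9]}, {"travel": [0.0407, 0.0398, -0.0001], "twist": [0.0, 0.0, -5.9]}, {"travel": [0.0364, 0.0438, -0.0001], "twist": [0.0, 0.0, -5.9]}]
```

```bash
python3 -m crank '[{"travel": [0.027,0.021,0], "twist": [0,0,-3.5]},{"travel": [0.026,0.0225,0], "twist": [0,0,-3.5]},{"travel": [0.0245,0.024,0], "twist": [0,0,-3.5]},{"travel": [0.023,0.0255,0], "twist": [0,0,-3.5]},{"travel": [0.0215,0.0265,0], "twist": [0,0,-3.5]}]'; python3 -m crank '[{"travel": [0,0,0], "twist": [0,0,0]},{"travel": [0,0,0], "twist": [0,0,0]}]'; python3 plan.py 615.6 50 8 18.6
python3 - <<'E'
from h import *
for n in("scene","top"): cv2.imwrite(f"pics/{n}2.png",get_image(n)[:,:,::-1])
s=cv2.imread("pics/scene2.png")[150:300,220:440];t=cv2.imread("pics/top2.png")[110:260,160:380]
cv2.imwrite("pics/d2.png",cv2.resize(np.vstack([s,t]),None,fx=2,fy=2)[:600])
E
```

```text
time: 4.7
tool_pos: [613.5, 53.3, 13.0]
orientation: [0.583, 0.812, -0.0, -0.0]
contact_force: [0.1, -0.9, -2.3]
finger_gap: 44.6
time: 4.95
tool_pos: [612.3, 51.8, 12.8]
orientation: [0.584, 0.811, -0.001, -0.0]
contact_force: [0.4, 0.0, -1.9]
finger_gap: 44.7
from [612.3  51.8  12.8] rows 1 q [-0.19  0.68  0.08  1.78 -0.08  0.69  0.26] F [ 0.4  0.  -1.9] gap 44.7 t 4.95
[{"travel": [-0.0027, 0.0025, 0.0048], "twist": [-0.1, 0.0, -0.1]}]
```

View pics/d2.png

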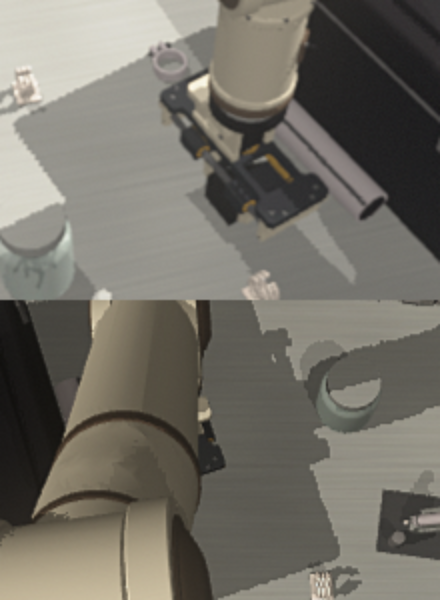

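```bash
python3 -m crank '[{"travel": [0,0.001,0.0045], "twist": [0,0,0]},{"travel": [0.01,0.001,0], "twist": [0,0,0]},{"travel": [0.01,0,0], "twist": [0,0,0]},{"travel": [0.008,0,0], "twist": [0,0,0]},{"travel": [0,0,0], "twist": [0,0,0]}]'; python3 plan.py 601.2 92.6 8 18.6
python3 - <<'E'
from h import *
for n in("scene",): cv2.imwrite(f"pics/{n}3.png",get_image(n)[:,:,::-1])
s=cv2.imread("pics/scene3.png")[160:290,260:430]
cv2.imwrite("pics/d3.png",cv2.resize(s,None,fx=4,fy=4))
E
```

```text
time: 5.68
tool_pos: [605.8, 81.4, 8.8]
orientation: [0.583, 0.812, 0.0, -0.0]
contact_force: [-0.5, -0.7, -1.8]
finger_gap: 44.8
from [605.8  81.4   8.8] rows 1 q [-0.24  0.68  0.08  1.79 -0.08  0.67  0.21] F [-0.5 -0.7 -1.8] gap 44.8 t 5.67
[{"travel": [0.012, -0.0008, 0.0008], "twist": [0.0, 0.0, 0.0]}]
```

View pics/d3.png

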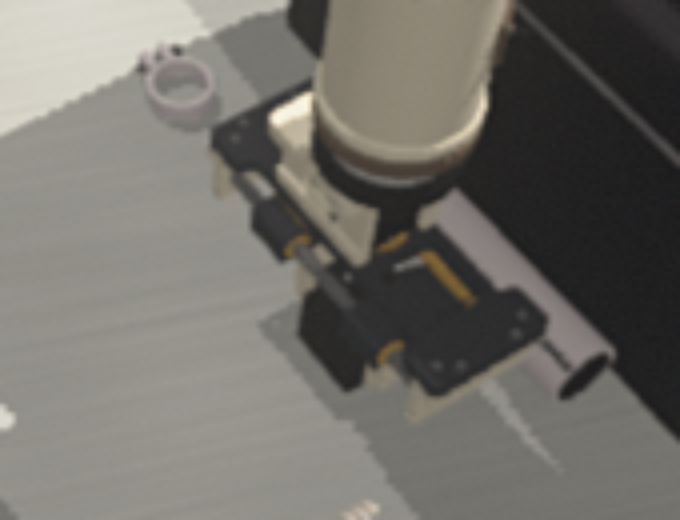

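```bash
python3 -m crank '[{"travel": [0.002,0,0.0015], "twist": [0,0,0]},{"travel": [0.003,0,0], "twist": [0,0,0]},{"travel": [0.003,0,0], "twist": [0,0,0]},{"travel": [0,0,0], "twist": [0,0,0]}]';python3 -m crank '[{"travel": [0.002,0,0], "twist": [0,0,0]},{"travel": [0.002,0,0], "twist": [0,0,0]},{"travel": [0,0,0], "twist": [0,0,0]}]'; python3 plan.py 601.2 92.6 8 18.6
```

```text
time: 6.22
tool_pos: [604.0, 87.5, 7.5]
orientation: [0.584, 0.812, 0.0, 0.0]
contact_force: [-0.0, -0.8, 2.0]
finger_gap: 45.2
time: 6.6
tool_pos: [603.0, 90.0, 7.5]
orientation: [0.584, 0.811, -0.0, 0.001]
contact_force: [1.2, -4.8, 2.2]
finger_gap: 44.9
from [603.   90.    7.5] rows 1 q [-0.25  0.68  0.08  1.8  -0.08  0.67  0.2 ] F [ 1.2 -4.8  2.2] gap 44.9 t 6.6
[{"travel": [0.003, -0.0009, -0.0005], "twist": [0.0, 0.1, -0.1]}]
```

```bash
for i in 1 ; do python3 -m crank '[{"travel": [0.0015,0,0], "twist": [0,0,0]},{"travel": [0.0015,0,0], "twist": [0,0,0]},{"travel": [0,0,0], "twist": [0,0,0]}]'; python3 -m crank '[{"travel": [0.0015,0,0], "twist": [0,0,0]},{"travel": [0.0015,0,0], "twist": [0,0,0]},{"travel": [0,0,0], "twist": [0,0,0]}]'; done
python3 - <<'E'
from h import *
for n in("scene",): cv2.imwrite(f"pics/{n}4.png",get_image(n)[:,:,::-1])
s=cv2.imread("pics/scene4.png")[160:290,260:430]
cv2.imwrite("pics/d4.png",cv2.resize(s,None,fx=4,fy=4))
E
```

```text
time: 6.98
tool_pos: [602.9, 90.1, 7.7]
orientation: [0.585, 0.811, -0.001, 0.002]
contact_force: [2.9, -9.9, 2.9]
finger_gap: 44.7
time: 7.35
tool_pos: [602.8, 90.2, 7.9]
orientation: [0.586, 0.81, -0.001, 0.003]
contact_force: [4.1, -13.8, 2.9]
finger_gap: 44.6
```

View pics/d4.png

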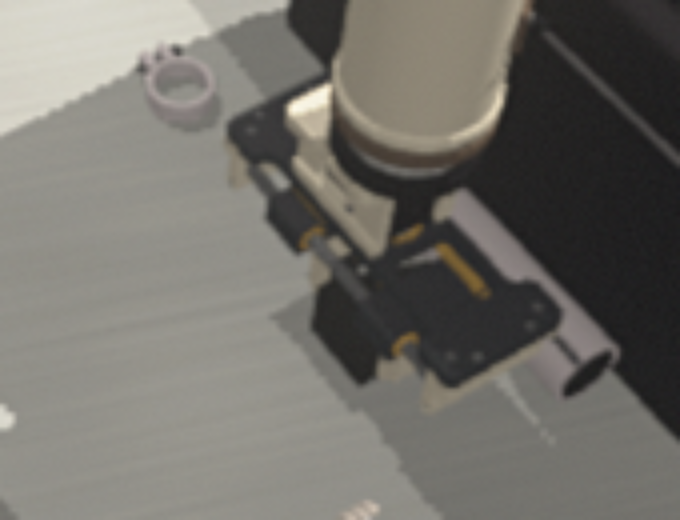

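```bash
python3 -m crank '[{"travel": [0.004,0,0], "twist": [0,0,0]},{"travel": [0.004,0,0], "twist": [0,0,0]},{"travel": [0.004,0,0], "twist": [0,0,0]},{"travel": [0,0,0], "twist": [0,0,0]}]'; python3 -m crank '[{"travel": [0,0,0], "twist": [0,0,0]},{"travel": [-0.01,0,0], "twist": [0,0,0]},{"travel": [-0.0075,0,0], "twist": [0,0,0]},{"travel": [0,0,0], "twist": [0,0,0]}]' ; python3 -m crank '[{"travel": [0,0,0], "twist": [0,0,0]},{"travel": [0,0,0], "twist": [0,0,0]},{"travel": [0,0,0], "twist": [0,0,0]}]' 0.75
```

```text
time: 7.9
tool_pos: [602.5, 92.1, 9.1]
orientation: [0.588, 0.809, -0.003, 0.008]
contact_force: [8.0, -30.1, 6.5]
finger_gap: 45.2
time: 8.4
tool_pos: [603.0, 91.4, 7.6]
orientation: [0.584, 0.812, 0.0, 0.0]
contact_force: [1.7, -3.9, 4.2]
finger_gap: 44.7
time: 8.78
tool_pos: [601.3, 92.6, 6.7]
orientation: [0.584, 0.812, -0.0, -0.001]
contact_force: [-0.4, 0.8, -0.2]
finger_gap: 67.3
```

```bash
python3 -m crank '[{"travel": [0,0,-0.03], "twist": [0,0,0]},{"travel": [0,0,-0.055], "twist": [0,0,0]},{"travel": [0,0,-0.055], "twist": [0,0,0]},{"travel": [-0.01,0,-0.055], "twist": [0,0,0]},{"travel": [-0.02,0,0], "twist": [0,0,0]}]' ; python3 plan.py 477.3 -293 205 -7.5
```

```text
time: 9.4
tool_pos: [615.1, 64.9, 207.8]
orientation: [0.583, 0.812, 0.004, 0.003]
contact_force: [0.9, -0.2, 0.8]
finger_gap: 69.0
from [615.1  64.9 207.8] rows 7 q [-0.24  0.42  0.12  1.68 -0.06  1.03  0.22] F [ 0.9 -0.2  0.8] gap 69.0 t 9.4
[{"travel": [-0.0421, -0.035, 0.0001], "twist": [0.1, 0.0, 3.7]}, {"travel": [-0.0443, -0.0322, 0.0001], "twist": [0.1, 0.0, 3.7]}, {"travel": [-0.0463, -0.0292, 0.0002], "twist": [0.1, 0.0, 3.7]}, {"travel": [-0.0481, -0.0262, 0.0002], "twist": [0.1, 0.0, 3.7]}, {"travel": [-0.0497, -0.023, 0.0003], "twist": [0.1, 0.0, 3.7]}]
[{"travel": [-0.0511, -0.0197, 0.0003], "twist": [0.1, 0.0, 3.7]}, {"travel": [-0.0523, -0.0163, 0.0004], "twist": [0.1, 0.0, 3.7]}]
```

```bash
python3 -m crank '[{"travel": [-0.042, -0.035, 0], "twist": [0,0,3.7]}, {"travel": [-0.044, -0.032, 0], "twist": [0,0,3.7]}, {"travel": [-0.046, -0.029, 0], "twist": [0,0,3.7]}, {"travel": [-0.048, -0.026, 0], "twist": [0,0,3.7]}, {"travel": [-0.05, -0.023, 0], "twist": [0,0,3.7]}]' 0.5;python3 -m crank '[{"travel": [-0.05, -0.02, 0], "twist": [0,0,3.7]}, {"travel": [-0.03, -0.01, 0], "twist": [0,0,3.7]},{"travel": [0,0,0], "twist": [0,0,0]}]' 
python3 plan.py 477.3 -293 205 -7.5
python3 - <<'E'
from h import *
for n in("scene","top"): cv2.imwrite(f"pics/{n}5.png",get_image(n)[:,:,::-1])
s=cv2.imread("pics/scene5.png")[160:290,270:430];t=cv2.imread("pics/top5.png")[130:250,170:330]
cv2.imwrite("pics/d5.png",cv2.resize(s,None,fx=4,fy=4,interpolation=cv2.INTER_CUBIC));cv2.imwrite("pics/e5.png",cv2.resize(t,None,fx=4,fy=4,interpolation=cv2.INTER_CUBIC))
E
```

```text
time: 10.02
tool_pos: [511.8, -193.0, 201.1]
orientation: [0.708, 0.707, -0.0, -0.001]
contact_force: [1.2, -0.6, 0.1]
finger_gap: 45.9
time: 10.4
tool_pos: [478.9, -274.1, 201.3]
orientation: [0.753, 0.658, -0.001, -0.0]
contact_force: [0.6, 0.6, -0.7]
finger_gap: 45.6
from [ 478.9 -274.1  201.3] rows 1 q [ 0.19  0.33  0.34  1.85 -0.13  0.99  0.45] F [ 0.6  0.6 -0.7] gap 45.6 t 10.4
[{"travel": [-0.019, 0.0009, -0.0037], "twist": [-0.1, 0.1, -0.2]}]
```

View pics/d5.png

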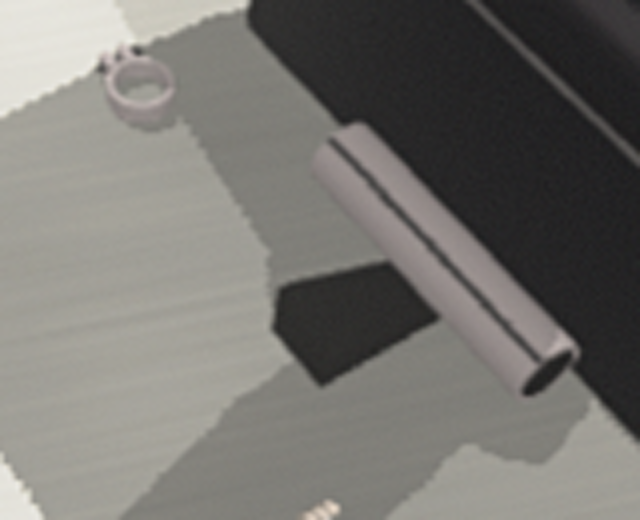

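View pics/e5.png

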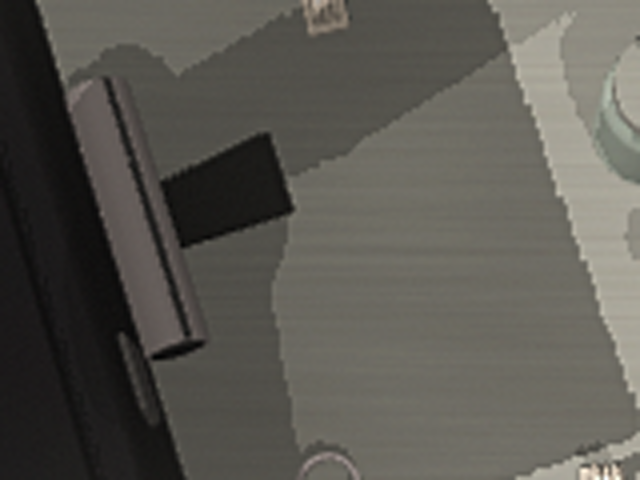

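View pics/scene5.png

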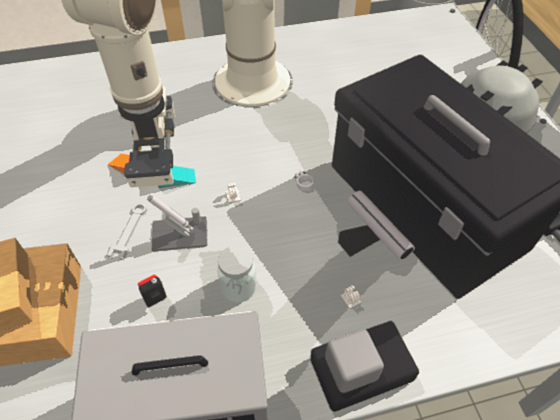

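```bash
cat > seam.py <<'E'
from h import *
np.set_printoptions(precision=2,suppress=True)
u=np.array([np.cos(np.radians(18.6)),np.sin(np.radians(18.6)),0]);w=np.array([-u[1],u[0],0])  # u far, w=x_tb
F0=np.array([500,163.2,0])
def tb(p): p=np.asarray(p)-F0; return p@w-115
def go(ft,fs):
    out={}
    for n,f,a,b,half in(("top",ft,(196.5,150),(216.5,214),5),("scene",fs,(354,196),(404,248.5),4)):
        g=cv2.imread(f).max(2).astype(np.float32);a=np.array(a,float);b=np.array(b,float)
        nrm=np.array([-(b-a)[1],(b-a)[0]])/np.linalg.norm(b-a)
        o=np.arange(-half,half+.01,.25);P=[]
        for t in np.linspace(.06,.94,40):
            q=a+(b-a)*t+nrm*o[:,None]
            s=cv2.remap(g,q[:,0].astype(np.float32)[None],q[:,1].astype(np.float32)[None],cv2.INTER_LINEAR)[0]
            i=s.argmin();lo=max(0,i-8);seg=s[lo:i+9];wt=np.clip(np.percentile(seg,80)-seg,0,None);P.append(q[lo:i+9].T@wt/wt.sum())
        P=np.array(P,np.float32);vx,vy,x0,y0=cv2.fitLine(P,cv2.DIST_HUBER,0,.1,.01).ravel()
        out[n]=(np.array([x0,y0]),np.array([vx,vy]),P);res=(P-[x0,y0])@[-vy,vx];print(n,"res",res.std(),"dir",vx,vy)
    return out
if __name__=="__main__":
    import sys
    o=go(sys.argv[1],sys.argv[2])
    # intersect view planes
    N=[];D=[]
    for n in o:
        c,d,_=o[n];e,r1=ray(n,*(c-30*d));e,r2=ray(n,*(c+30*d));m=np.cross(r1,r2);m/=np.linalg.norm(m);N.append(m);D.append(m@e)
    dr=np.cross(*N);dr/=np.linalg.norm(dr);dr*=np.sign(dr[0]);print("seam dir",dr,"yaw",np.degrees(np.arctan2(dr[1],dr[0])))
    for s in(0,1):
        pass
    for x in(500,580,660):
        A=np.array([N[0],N[1],[1,0,0]]);p=np.linalg.solve(A,[D[0],D[1],x]);print("pt",p,"xtb",tb(p))
    for n in o:
        for z in (38,41):
            c,d,_=o[n];q=np.array([pl(n,*(c+s*d),z) for s in(-30,0,30)]);print(n,z,"xtb",[round(tb(p),1) for p in q],"yaw",np.degrees(np.arctan2(*(q[2]-q[0])[1::-1]))%180)
E
python3 seam.py pics/top5.png pics/scene5.png
python3 - <<'E'
from seam import *
for p in [(268,132),(293,210)]: 
    q=pl("top",*cr(170,130,4,*p),40);print("thick",q,tb(q))
for p in [(323,384),(276,327)]: 
    q=pl("scene",*cr(270,160,4,*p),0);print("thick bot?",q,tb(q))
E
```

```text
top res 0.064828105 dir 0.30174932 0.9533873
scene res 0.07920497 dir 0.68306565 0.730357
seam dir [ 0.95  0.32 -0.  ] yaw 18.595440637303884
pt [500.   128.97  38.  ] xtb -147.44056008046275
pt [580.   155.89  37.88] xtb -147.44727680654586
pt [660.   182.8   37.76] xtb -147.4539935326289
top 38 xtb [np.float64(-147.5), np.float64(-147.5), np.float64(-147.4)] yaw 18.58961233507543
top 41 xtb [np.float64(-147.7), np.float64(-147.7), np.float64(-147.7)] yaw 18.58961233507543
scene 38 xtb [np.float64(-147.5), np.float64(-147.5), np.float64(-147.6)] yaw 18.54693512033279
scene 41 xtb [np.float64(-149.3), np.float64(-149.3), np.float64(-149.4)] yaw 18.546935120332808
thick [629.31  80.58  40.  ] -234.55482172497614
thick [578.31  63.93  40.  ] -234.066101602927
thick bot? [628.65  81.62   0.  ] -233.35233868627552
thick bot? [587.11  68.47   0.  ] -232.57010665774453
```

```bash
python3 -m crank '[{"travel": [-0.019, 0.001, 0.03], "twist": [0,0,0]},{"travel": [0,0,0.04], "twist": [0,0,0]},{"travel": [0,0,0.03], "twist": [0,0,0]},{"travel": [0,0,0], "twist": [0,0,0]}]' 
python3 plan.py 477.5 -293 88.5 -7.5
python3 - <<'E'
from seam import *
for n,p in [("top",cr(170,130,4,106,78)),("top",cr(170,130,4,188,342)),("scene",cr(270,160,4,541,360)),("scene",cr(270,160,4,331,139))]:
    q=pl(n,*p,39.3);print(n,q,"u",(q-F0)@u,"xtb",tb(q))
for n in("scene","top"): cv2.imwrite(f"pics/{n}6.png",get_image(n)[:,:,::-1])
s=cv2.imread("pics/scene6.png")[130:260,100:260];t=cv2.imread("pics/top6.png")[160:280,320:480]
cv2.imwrite("pics/d6.png",cv2.resize(np.vstack([s,t]),None,fx=2.4,fy=2.4,interpolation=cv2.INTER_CUBIC))
E
```

```text
time: 11.0
tool_pos: [478.8, -286.7, 99.5]
orientation: [0.75, 0.661, -0.001, -0.003]
contact_force: [0.6, 0.5, 0.7]
finger_gap: 46.0
from [ 478.8 -286.7   99.5] rows 1 q [ 0.25  0.48  0.31  1.9  -0.2   0.79  0.54] F [0.6 0.5 0.7] gap 46.0 t 11.0
[{"travel": [-0.0064, -0.0005, 0.011], "twist": [-0.3, -0.2, 0.3]}]
top [665.03 184.54  39.3 ] u 163.21519518876815 xtb -147.41117851980698
top [493.8  127.91  39.3 ] u -17.13168764697755 xtb -146.46629765425502
scene [664.91 185.03  39.3 ] u 163.25934785849353 xtb -146.91461830523497
scene [496.67 127.04  39.3 ] u -14.688569066309816 xtb -148.21471778865805
```

View pics/d6.png

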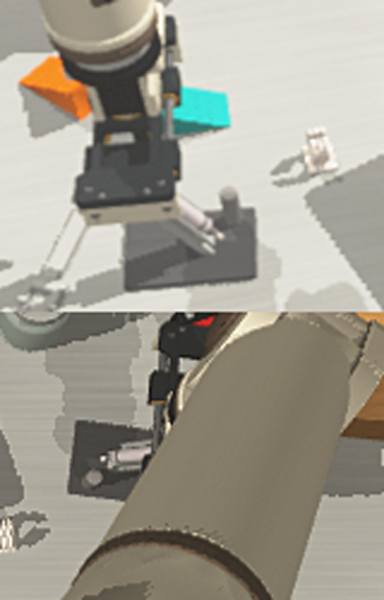

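```bash
python3 -m crank '[{"travel": [-0.0065, -0.0005, 0.005], "twist": [-0.3,-0.2,0.3]},{"travel": [0,0,0.006], "twist": [0,0,0]},{"travel": [0,0,0], "twist": [0,0,0]},{"travel": [0,0,0], "twist": [0,0,0]}]' 
python3 plan.py 477.5 -293 88.5 -7.5
```

```text
time: 11.6
tool_pos: [478.8, -296.3, 91.4]
orientation: [0.753, 0.658, 0.001, 0.003]
contact_force: [0.9, -0.0, -0.2]
finger_gap: 46.0
from [ 478.8 -296.3   91.4] rows 1 q [ 0.26  0.5   0.31  1.9  -0.21  0.76  0.55] F [ 0.9 -0.  -0.2] gap 46.0 t 11.6
[{"travel": [0.0031, -0.0017, 0.0029], "twist": [0.3, 0.2, -0.2]}]
```

```bash
python3 -m crank '[{"travel": [0.002, -0.001, 0.003], "twist": [0.3,0.2,-0.2]},{"travel": [0,0,0], "twist": [0,0,0]},{"travel": [0,0,0], "twist": [0,0,0]}]'; python3 -m crank '[{"travel": [0,0,0], "twist": [0,0,0]},{"travel": [0,0,0], "twist": [0,0,0]},{"travel": [0,0,0], "twist": [0,0,0]},{"travel": [0,0,0], "twist": [0,0,0]}]' 0 40
python3 plan.py 477.5 -293 88.5 -7.5
```

```text
time: 11.98
tool_pos: [478.0, -294.2, 88.1]
orientation: [0.752, 0.659, -0.0, -0.0]
contact_force: [0.7, 0.6, 0.2]
finger_gap: 46.4
time: 12.48
tool_pos: [477.8, -294.2, 88.2]
orientation: [0.752, 0.659, -0.0, -0.0]
contact_force: [-0.9, -0.1, 1.4]
finger_gap: 14.3
from [ 477.8 -294.2   88.2] rows 1 q [ 0.26  0.5   0.31  1.9  -0.21  0.77  0.56] F [-0.9 -0.1  1.4] gap 14.3 t 12.47
[{"travel": [0.0011, -0.0005, -0.0003], "twist": [0.0, 0.0, 0.0]}]
```

```bash
python3 -m crank '[{"travel": [0.0087,0,-0.005], "twist": [0,0,0]},{"travel": [0.013,0,-0.0075], "twist": [0,0,0]},{"travel": [0.017,0,-0.015], "twist": [0,0,0]},{"travel": [0.02,0,-0.03], "twist": [0,0,0]},{"travel": [0.02,0,-0.04], "twist": [0,0,0]}]'; python3 -m crank '[{"travel": [0.005,0,-0.02], "twist": [0,0,0]},{"travel": [0,0,0], "twist": [0,0,0]},{"travel": [0,0,0], "twist": [0,0,0]}]'
python3 - <<'E'
from h import *
for n in("scene","top"): cv2.imwrite(f"pics/{n}7.png",get_image(n)[:,:,::-1])
s=cv2.imread("pics/scene7.png")[130:280,100:280];t=cv2.imread("pics/top7.png")[130:280,290:470]
cv2.imwrite("pics/d7.png",cv2.resize(s,None,fx=4,fy=4,interpolation=cv2.INTER_CUBIC))
cv2.imwrite("pics/e7.png",cv2.resize(t,None,fx=4,fy=4,interpolation=cv2.INTER_CUBIC))
print(get_state()['tool_pos'],get_state()['orientation'])
E
```

```text
time: 13.1
tool_pos: [487.8, -214.0, 186.3]
orientation: [0.751, 0.66, -0.0, -0.001]
contact_force: [1.3, 0.9, -1.0]
finger_gap: 13.8
time: 13.48
tool_pos: [488.3, -210.8, 205.1]
orientation: [0.752, 0.66, -0.0, -0.0]
contact_force: [-0.4, -0.6, -1.2]
finger_gap: 14.4
[ 487.91113108 -211.13907192  204.46696039] [ 7.51949263e-01  6.59219984e-01 -6.51462807e-04 -9.45338524e-04]
```

View pics/d7.png

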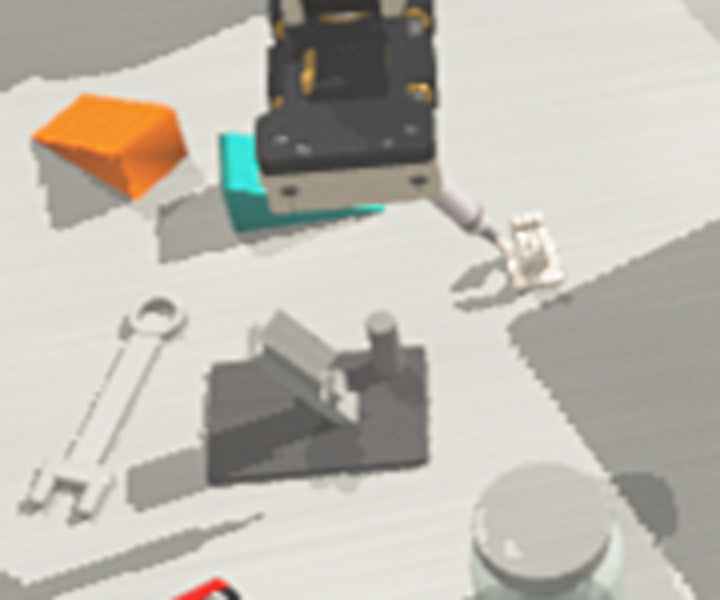

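View pics/e7.png

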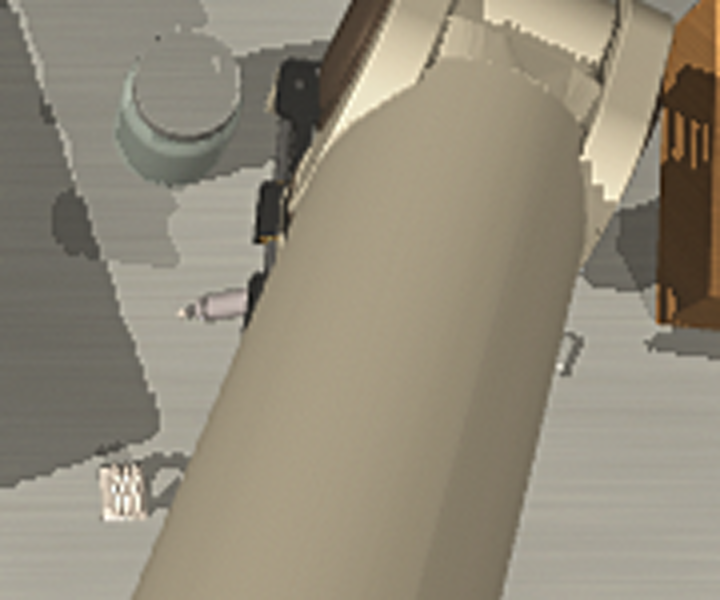

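```bash
python3 - <<'E'
from h import *
np.set_printoptions(precision=1,suppress=True)
p=[494.4,-156.3,130.3]
print("pred",proj("top",p),proj("scene",p),"seen",cr(290,130,4,182,313),cr(100,130,4,507,245))
print(tri(cr(100,130,4,507,245),cr(290,130,4,182,313)))
E
```

```text
pred [334.9 207.9] [225.7 191.4] seen (335.125, 207.875) (226.375, 190.875)
(array([ 494.4, -155.7,  131.7]), np.float64(1.6726923320485851))
```

```bash
cat > nib.py <<'E'
from seam import *
from plan import plan,down
import sys
OFF=np.array([55.3,-.7,73.7]);UM=73.5
def tcp_for(y,xtb,z):
    n=F0+u*(UM-y)+w*(xtb+115)+np.array([0,0,z]); return n-down(18.6).apply(OFF)
def now():
    s=get_state();p=np.array(s['tool_pos'])+R.from_quat(s['orientation']).apply(OFF);return "nib y %.1f xtb %.1f z %.1f"%(UM-(p-F0)@u,tb(p),p[2])
if __name__=="__main__":
    a=[float(x) for x in sys.argv[1:4]];print(now());plan(tcp_for(*a),down(18.6),*( [int(sys.argv[4])] if len(sys.argv)>4 else []))
E
python3 nib.py 82 -165 75
```

```text
nib y 180.8 xtb -415.9 z 130.8
from [ 487.9 -211.1  204.5] rows 5 q [ 0.07  0.29  0.34  1.89 -0.12  0.98  0.33] F [-0.2  0.4 -0.1] gap 14.3 t 13.57
[{"travel": [0.0549, 0.0005, 0.0112], "twist": [0.0, 0.0, -5.2]}, {"travel": [0.0547, 0.0055, 0.0112], "twist": [0.0, 0.0, -5.2]}, {"travel": [0.0539, 0.0104, 0.0112], "twist": [0.0, 0.0, -5.2]}, {"travel": [0.0528, 0.0153, 0.0112], "twist": [0.0, 0.0, -5.2]}, {"travel": [0.0512, 0.02, 0.0112], "twist": [0.0, 0.0, -5.2]}]
```

```bash
python3 -m crank '[{"travel": [0.055, 0.0005, 0], "twist": [0,0,-5.2]}, {"travel": [0.0545, 0.0055, 0], "twist": [0,0,-5.2]}, {"travel": [0.054, 0.0105, 0.01], "twist": [0,0,-5.2]}, {"travel": [0.045, 0.015, 0.02], "twist": [0,0,-5.2]}, {"travel": [0.03, 0.015, 0.02], "twist": [0,0,-5.2]}]'; python3 -m crank '[{"travel": [0.015,0.003,0], "twist": [0,0,0]},{"travel": [0,0,0], "twist": [0,0,0]},{"travel": [0,0,0], "twist": [0,0,0]}]';python3 nib.py 82 -155 54
```

```text
time: 14.2
tool_pos: [527.7, 33.6, 154.2]
orientation: [0.582, 0.813, -0.0, -0.001]
contact_force: [0.2, -0.4, -0.0]
finger_gap: 14.1
time: 14.58
tool_pos: [526.6, 44.3, 156.4]
orientation: [0.586, 0.811, -0.0, 0.001]
contact_force: [-0.3, -0.7, -0.2]
finger_gap: 14.2
nib y 86.6 xtb -180.9 z 82.6
from [526.6  44.3 156.4] rows 1 q [-0.24  0.34  0.13  1.94 -0.05  0.87  0.23] F [-0.3 -0.7 -0.2] gap 14.2 t 14.57
[{"travel": [0.0259, 0.0048, 0.0287], "twist": [0.0, 0.1, -0.3]}]
```

```bash
python3 -m crank '[{"travel": [0.013,0.0025,0.014], "twist": [0,0,-0.3]},{"travel": [0.013,0.0025,0.0145], "twist": [0,0,0]},{"travel": [0,0,0], "twist": [0,0,0]},{"travel": [0,0,0], "twist": [0,0,0]}]';python3 nib.py 82 -155 54
python3 - <<'E'
from h import *
for n in("scene","top"): cv2.imwrite(f"pics/{n}8.png",get_image(n)[:,:,::-1])
s=cv2.imread("pics/scene8.png")[140:270,310:440];t=cv2.imread("pics/top8.png")[150:280,180:310]
cv2.imwrite("pics/d8.png",cv2.resize(s,None,fx=4.5,fy=4.5,interpolation=cv2.INTER_CUBIC))
cv2.imwrite("pics/e8.png",cv2.resize(t,None,fx=4.5,fy=4.5,interpolation=cv2.INTER_CUBIC))
E
```

```text
time: 15.08
tool_pos: [522.5, 72.6, 126.9]
orientation: [0.582, 0.813, -0.0, -0.0]
contact_force: [0.3, 0.6, -0.5]
finger_gap: 14.4
nib y 82.0 xtb -152.8 z 53.2
from [522.5  72.6 126.9] rows 1 q [-0.28  0.38  0.11  1.96 -0.06  0.81  0.19] F [ 0.3  0.6 -0.5] gap 14.4 t 15.07
[{"travel": [-0.0023, -0.0003, -0.0008], "twist": [0.0, 0.0, 0.2]}]
```

View pics/d8.png

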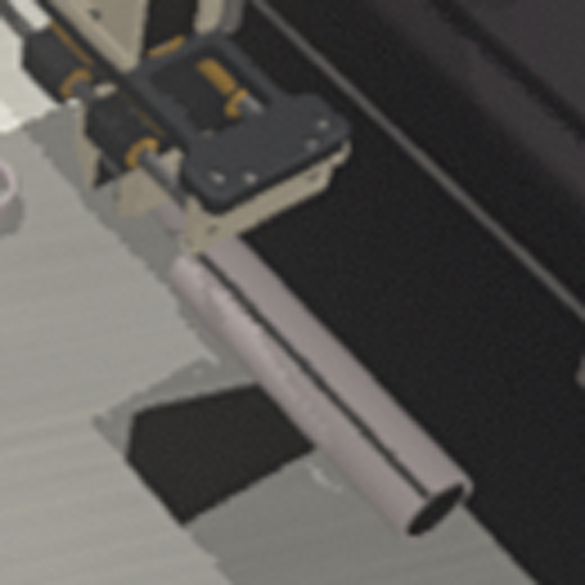

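View pics/e8.png

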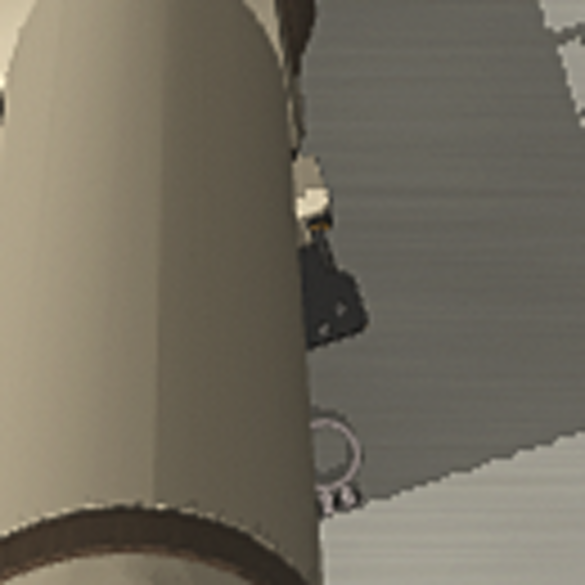

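```bash
python3 -m crank '[{"travel": [0.003,0,0.006], "twist": [0,0,0.2]},{"travel": [0.001,0,0.003], "twist": [0,0,0]},{"travel": [0,0,0], "twist": [0,0,0]},{"travel": [0,0,0], "twist": [0,0,0]}]';python3 nib.py 82 -147.8 39.2
```

```text
time: 15.68
tool_pos: [521.4, 76.4, 118.2]
orientation: [0.583, 0.812, 0.0, 0.0]
contact_force: [0.2, 0.2, 0.1]
finger_gap: 14.3
nib y 81.6 xtb -148.8 z 44.5
from [521.4  76.4 118.2] rows 1 q [-0.29  0.39  0.11  1.97 -0.06  0.79  0.18] F [0.2 0.2 0.1] gap 14.3 t 15.68
[{"travel": [0.001, -0.0004, 0.0053], "twist": [0.0, 0.0, 0.0]}]
```

```bash
cat > f.py <<'E'
from nib import *
s=get_state();print(now(),"F",np.round(s['contact_force'],1),"M",np.round(s['moment'],2),s['time'])
E
python3 f.py; python3 -m crank '[{"travel": [0.001,0,0.002], "twist": [0,0,0]},{"travel": [0,0,0.001], "twist": [0,0,0]},{"travel": [0,0,0], "twist": [0,0,0]}]';python3 f.py; for i in 1 2 ; do python3 -m crank '[{"travel": [0,0,0.001], "twist": [0,0,0]},{"travel": [0,0,0], "twist": [0,0,0]}]' >/dev/null; python3 f.py; done
```

```text
nib y 81.6 xtb -148.8 z 44.5 F [0.2 0.2 0.1] M [-0.1   0.07  0.02] 15.675
time: 16.05
tool_pos: [521.0, 77.4, 115.1]
orientation: [0.583, 0.812, -0.0, -0.0]
contact_force: [-0.1, 0.5, 0.2]
finger_gap: 14.0
nib y 81.7 xtb -147.7 z 41.4 F [-0.1  0.5  0.2] M [-0.08  0.02 -0.01] 16.05
nib y 81.5 xtb -147.8 z 40.6 F [ 0.4 -0.8  0.7] M [-0.07  0.06  0.02] 16.3
nib y 81.5 xtb -147.7 z 39.6 F [0.3 0.7 1.9] M [-0.01 -0.    0.03] 16.55
```

```bash
python3 -m crank '[{"travel": [0,0,0], "twist": [0,0,0]},{"travel": [0,0,0], "twist": [0,0,0]}]' >/dev/null; python3 f.py; for i in 1 2 ; do python3 -m crank '[{"travel": [0,0,0.001], "twist": [0,0,0]},{"travel": [0,0,0], "twist": [0,0,0]}]' >/dev/null; python3 f.py; python3 -m crank '[{"travel": [0,0,0], "twist": [0,0,0]}]' >/dev/null; python3 f.py;done
```

```text
nib y 81.5 xtb -147.8 z 39.6 F [ 0.2 -0.   1.6] M [-0.05  0.01  0.02] 16.8
nib y 81.6 xtb -147.8 z 38.5 F [-0.7  0.1  2.5] M [ 0.01  0.01 -0.04] 17.05
nib y 81.6 xtb -147.8 z 38.5 F [-0.3  0.8  1. ] M [-0.05  0.   -0.03] 17.175
nib y 81.6 xtb -147.8 z 37.4 F [ 1.3 -0.3  1.8] M [-0.08 -0.04 -0.04] 17.425
nib y 81.6 xtb -147.9 z 37.5 F [-0.1 -1.1  0.8] M [-0.09  0.03 -0.05] 17.55
```

```bash
python3 -m crank '[{"travel": [0,0,0.0005], "twist": [0,0,0]},{"travel": [0,0.002,0], "twist": [0,0,0]},{"travel": [0,0.003,0], "twist": [0,0,0]},{"travel": [0,0.004,0], "twist": [0,0,0]},{"travel": [0,0.004,0], "twist": [0,0,0]}]' >/dev/null; python3 f.py
```

```text
nib y 68.4 xtb -147.9 z 36.9 F [-0.2 -1.6  0.6] M [-0.34  0.24  0.07] 18.175
```

```bash
python3 -m crank '[{"travel": [0,0.004,0], "twist": [0,0,0]},{"travel": [0,0.004,0], "twist": [0,0,0]},{"travel": [0,0.004,0], "twist": [0,0,0]},{"travel": [0,0.004,0], "twist": [0,0,0]},{"travel": [0,0.004,0], "twist": [0,0,0]}]' >/dev/null; python3 f.py;  python3 -m crank '[{"travel": [0,0.004,0], "twist": [0,0,0]},{"travel": [0,0.004,0], "twist": [0,0,0]},{"travel": [0,0.004,0], "twist": [0,0,0]},{"travel": [0,0.004,0], "twist": [0,0,0]},{"travel": [0,0.004,0], "twist": [0,0,0]}]' >/dev/null; python3 f.py; python3 - <<'E'
from h import *
for n in("scene","top"): cv2.imwrite(f"pics/{n}9.png",get_image(n)[:,:,::-1])
s=cv2.imread("pics/scene9.png")[140:270,310:440];t=cv2.imread("pics/top9.png")[120:280,150:310]
cv2.imwrite("pics/d9.png",cv2.resize(s,None,fx=4.5,fy=4.5,interpolation=cv2.INTER_CUBIC))
E
```

```text
nib y 48.4 xtb -147.7 z 37.0 F [-0.1 -1.2  1. ] M [-0.33  0.21  0.03] 18.8
nib y 28.4 xtb -147.7 z 37.0 F [ 0.5 -1.4  1.1] M [-0.36  0.2   0.09] 19.425
```

View pics/d9.png

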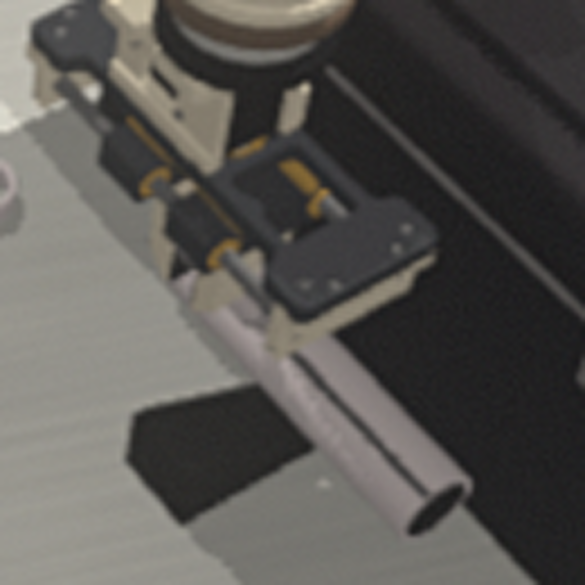

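The gripper carries the marker along the tube and has covered the near half. The seam line and wedge are unmoved, and the moment reading shows steady contact, so I carry on.

```bash
python3 -m crank '[{"travel": [0,0.004,0], "twist": [0,0,0]},{"travel": [0,0.004,0], "twist": [0,0,0]},{"travel": [0,0.004,0], "twist": [0,0,0]},{"travel": [0,0.004,0], "twist": [0,0,0]},{"travel": [0,0.004,0], "twist": [0,0,0]}]' >/dev/null; python3 f.py;  python3 -m crank '[{"travel": [0,0.004,0], "twist": [0,0,0]},{"travel": [0,0.004,0], "twist": [0,0,0]},{"travel": [0,0.004,0], "twist": [0,0,0]},{"travel": [0,0.004,0], "twist": [0,0,0]},{"travel": [0,0.004,0], "twist": [0,0,0]}]' >/dev/null; python3 f.py;  python3 -m crank '[{"travel": [0,0.004,0], "twist": [0,0,0]},{"travel": [0,0.004,0], "twist": [0,0,0]},{"travel": [0,0.004,0], "twist": [0,0,0]},{"travel": [0,0.004,0], "twist": [0,0,0]},{"travel": [0,0.004,0], "twist": [0,0,0]}]' >/dev/null; python3 f.py
```

```text
nib y 8.4 xtb -147.7 z 37.0 F [-0.6 -1.8  0.7] M [-0.35  0.18  0.01] 20.15
nib y -11.6 xtb -147.7 z 37.0 F [-1.2 -1.8  1.3] M [-0.39  0.25  0.08] 20.775
nib y -31.6 xtb -147.7 z 37.0 F [-1.7 -1.7  0.9] M [-0.38  0.2   0.04] 21.4
```

```bash
python3 -m crank '[{"travel": [0,0.004,0], "twist": [0,0,0]},{"travel": [0,0.004,0], "twist": [0,0,0]},{"travel": [0,0.004,0], "twist": [0,0,0]},{"travel": [0,0.004,0], "twist": [0,0,0]},{"travel": [0,0.004,0], "twist": [0,0,0]}]' >/dev/null; python3 f.py
```

```text
nib y -51.6 xtb -147.7 z 37.0 F [-1.3 -1.6  1.3] M [-0.37  0.24  0.05] 22.025
```

```bash
python3 -m crank '[{"travel": [0,0.004,0], "twist": [0,0,0]},{"travel": [0,0.004,0], "twist": [0,0,0]},{"travel": [0,0.004,0], "twist": [0,0,0]},{"travel": [0,0.004,0], "twist": [0,0,0]},{"travel": [0,0.004,0], "twist": [0,0,0]}]' >/dev/null; python3 f.py;  python3 -m crank '[{"travel": [0,0.004,0], "twist": [0,0,0]},{"travel": [0,0.004,0], "twist": [0,0,0]},{"travel": [0,0.002,0], "twist": [0,0,0]},{"travel": [0,0,0], "twist": [0,0,0]},{"travel": [0,0,0], "twist": [0,0,0]}]' >/dev/null; python3 f.py
python3 - <<'E'
from h import *
for n in("scene","top"): cv2.imwrite(f"pics/{n}10.png",get_image(n)[:,:,::-1])
s=cv2.imread("pics/scene10.png")[150:300,330:480];t=cv2.imread("pics/top10.png")[100:250,150:300]
cv2.imwrite("pics/d10.png",cv2.resize(np.hstack([s,t]),None,fx=2.6,fy=2.6,interpolation=cv2.INTER_CUBIC))
E
```

```text
nib y -71.6 xtb -147.7 z 37.0 F [-0.8 -2.7  2. ] M [-0.33  0.17  0.04] 22.65
nib y -81.9 xtb -147.8 z 37.2 F [ 1.3 -1.   1. ] M [-0.21 -0.17 -0.04] 23.275
```

View pics/d10.png

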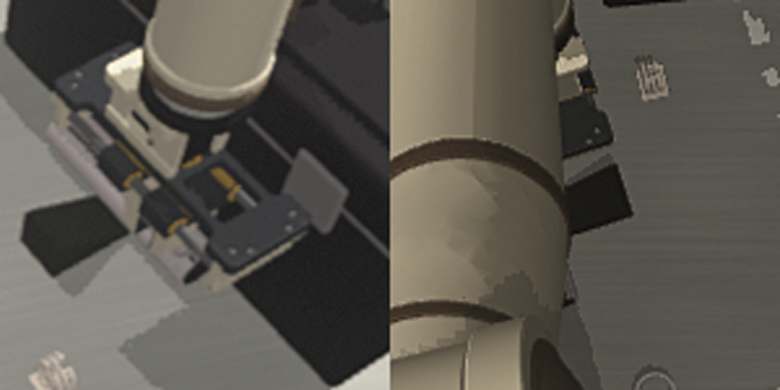

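```bash
python3 -m crank '[{"travel": [-0.006,0,-0.01], "twist": [0,0,0]},{"travel": [-0.02,0,-0.03], "twist": [0,0,0]},{"travel": [-0.04,0,-0.04], "twist": [0,0,0]},{"travel": [-0.05,0,-0.02], "twist": [0,0,0]},{"travel": [-0.05,-0.01,0], "twist": [0,0,0]}]'; python3 plan.py 488 -211 204.5 -7.5
python3 - <<'E'
from h import *
R1=R.from_quat([.752,.659,0,0]).as_matrix();print(np.degrees(np.arctan2(R1[1,1],R1[0,1])))
E
```

```text
time: 24.0
tool_pos: [721.1, -32.0, 214.2]
orientation: [0.583, 0.813, 0.002, 0.002]
contact_force: [0.4, 0.5, -0.3]
finger_gap: 14.4
from [721.1 -32.  214.2] rows 5 q [-0.08  0.61  0.14  1.38 -0.09  1.16  0.39] F [ 0.4  0.5 -0.3] gap 14.4 t 24.0
[{"travel": [-0.019, -0.0556, 0.0017], "twist": [0.1, 0.0, 5.2]}, {"travel": [-0.024, -0.0537, 0.0017], "twist": [0.1, 0.0, 5.2]}, {"travel": [-0.0288, -0.0513, 0.0018], "twist": [0.1, 0.0, 5.2]}, {"travel": [-0.0333, -0.0484, 0.0018], "twist": [0.1, 0.0, 5.2]}, {"travel": [-0.0376, -0.0452, 0.0019], "twist": [0.1, 0.0, 5.2]}]
-7.541901451523447
```

```bash
python3 -m crank '[{"travel": [-0.019,-0.0555,0], "twist": [0,0,5.2]},{"travel": [-0.024,-0.0535,0], "twist": [0,0,5.2]},{"travel": [-0.029,-0.0515,0], "twist": [0,0,5.2]},{"travel": [-0.033,-0.0485,0], "twist": [0,0,5.2]},{"travel": [-0.037,-0.045,0], "twist": [0,0,5.2]}]';  python3 -m crank '[{"travel": [0,0,0], "twist": [0,0,0]},{"travel": [0,0,0], "twist": [0,0,0]}]'; python3 plan.py 488 -211 204.5 -7.54
python3 - <<'E'
from h import *
for n in("scene","top"): cv2.imwrite(f"pics/{n}11.png",get_image(n)[:,:,::-1])
s=cv2.imread("pics/scene11.png")[130:280,100:280];t=cv2.imread("pics/top11.png")[130:280,290:470]
cv2.imwrite("pics/d11.png",cv2.resize(s,None,fx=4,fy=4,interpolation=cv2.INTER_CUBIC))
cv2.imwrite("pics/e11.png",cv2.resize(t,None,fx=4,fy=4,interpolation=cv2.INTER_CUBIC))
st=get_state();p=np.array(st['tool_pos'])+R.from_quat(st['orientation']).apply([55.3,-.7,73.7])
for n,(a,b) in(("scene",(100,130)),("top",(290,130))):
    q=proj(n,p);print(n,"pred crop",((q-[a,b])+.5)*4-.5)
E
```

```text
time: 24.62
tool_pos: [484.3, -210.4, 211.3]
orientation: [0.752, 0.659, 0.0, 0.0]
contact_force: [0.3, -0.5, -0.2]
finger_gap: 14.2
time: 24.88
tool_pos: [486.6, -209.0, 211.4]
orientation: [0.751, 0.66, 0.001, 0.0]
contact_force: [0.7, -0.1, -0.4]
finger_gap: 14.3
from [ 486.6 -209.   211.4] rows 1 q [ 0.1   0.28  0.3   1.89 -0.1   0.99  0.32] F [ 0.7 -0.1 -0.4] gap 14.3 t 24.88
[{"travel": [-0.0018, 0.0016, 0.0069], "twist": [0.1, 0.0, 0.2]}]
scene pred crop [509.10155725 236.05114067]
top pred crop [177.31118527 312.05393617]
```

View pics/d11.png

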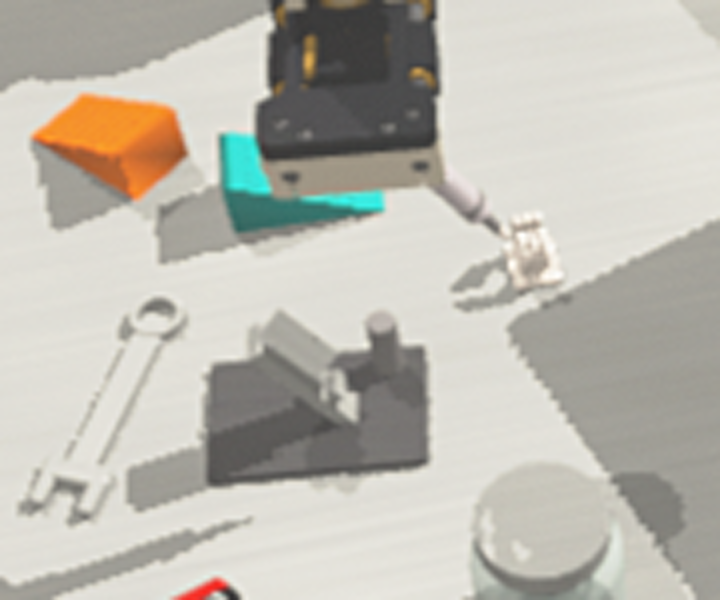

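View pics/e11.png

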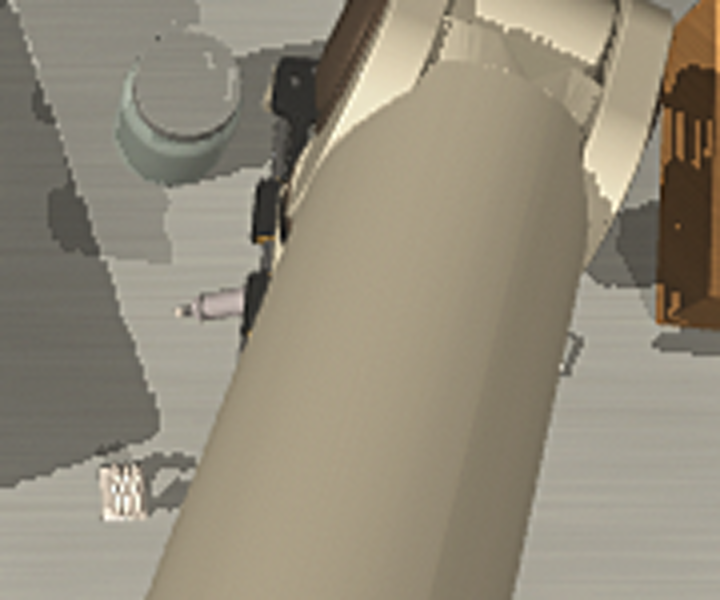

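```bash
python3 -m crank '[{"travel": [-0.007,0.0015,0.027], "twist": [0,0,0]},{"travel": [-0.02,0,0.04], "twist": [0,0,0]},{"travel": [-0.012,0,0.022], "twist": [0,0,0]},{"travel": [0,0,0], "twist": [0,0,0]},{"travel": [0,0,0], "twist": [0,0,0]}]'; python3 plan.py 482.9 -255.8 116 -7.54
```

```text
time: 25.6
tool_pos: [483.9, -247.3, 122.3]
orientation: [0.751, 0.661, 0.0, 0.0]
contact_force: [0.2, -0.0, -0.5]
finger_gap: 14.1
from [ 483.9 -247.3  122.3] rows 1 q [ 0.19  0.42  0.29  1.93 -0.16  0.81  0.44] F [ 0.2 -0.  -0.5] gap 14.1 t 25.6
[{"travel": [-0.0085, 0.0001, 0.0063], "twist": [0.0, 0.0, 0.3]}]
```

```bash
python3 -m crank '[{"travel": [-0.0085,0,0.0063], "twist": [0,0,0.3]},{"travel": [-0.0085,0,0.005], "twist": [0,0,0]},{"travel": [-0.0085,0,0.005], "twist": [0,0,0]},{"travel": [0,0,0], "twist": [0,0,0]},{"travel": [0,0,0], "twist": [0,0,0]}]'; python3 plan.py 477.9 -294.2 89 -7.54
```

```text
time: 26.22
tool_pos: [479.2, -273.5, 105.3]
orientation: [0.753, 0.658, 0.0, -0.0]
contact_force: [0.1, -0.2, 0.5]
finger_gap: 14.0
from [ 479.2 -273.5  105.3] rows 1 q [ 0.24  0.46  0.29  1.92 -0.18  0.79  0.49] F [ 0.1 -0.2  0.5] gap 14.0 t 26.23
[{"travel": [-0.0207, 0.0015, 0.0163], "twist": [0.0, 0.0, -0.2]}]
```

```bash
python3 -m crank '[{"travel": [0.0015,0.0015,0.0026], "twist": [0,0,-0.2]},{"travel": [-0.0085,0,0.005], "twist": [0,0,0]},{"travel": [-0.0085,0,0.005], "twist": [0,0,0]},{"travel": [-0.0045,0,0.0025], "twist": [0,0,0]},{"travel": [0,0,0], "twist": [0,0,0]}]';python3 -m crank '[{"travel": [0,0,0], "twist": [0,0,0]},{"travel": [0,0,0], "twist": [0,0,0]}]'; python3 plan.py 477.9 -294.2 88.5 -7.54
```

```text
time: 26.85
tool_pos: [477.7, -294.2, 90.0]
orientation: [0.752, 0.659, -0.0, -0.0]
contact_force: [-0.1, -1.2, -0.1]
finger_gap: 14.0
time: 27.1
tool_pos: [478.2, -293.4, 90.4]
orientation: [0.752, 0.66, 0.0, 0.0]
contact_force: [-0.4, -0.8, -0.6]
finger_gap: 14.2
from [ 478.2 -293.4   90.4] rows 1 q [ 0.28  0.5   0.28  1.9  -0.19  0.77  0.54] F [-0.4 -0.8 -0.6] gap 14.2 t 27.1
[{"travel": [-0.0009, -0.0002, 0.0019], "twist": [0.0, 0.0, 0.1]}]
```

Nearly home. I'll ease it down, then release.

```bash
python3 -m crank '[{"travel": [-0.001,0,0.002], "twist": [0,0,0]},{"travel": [0,0,0], "twist": [0,0,0]},{"travel": [0,0,0], "twist": [0,0,0]}]';python3 plan.py 477.9 -294.2 88.5 -7.54; python3 -m crank '[{"travel": [0,0,0], "twist": [0,0,0]},{"travel": [0,0,0], "twist": [0,0,0]},{"travel": [0,0,0], "twist": [0,0,0]},{"travel": [0,0,0], "twist": [0,0,0]}]' 0.4 10; python3 -m crank '[{"travel": [0,0,-0.015], "twist": [0,0,0]},{"travel": [0,0,-0.045], "twist": [0,0,0]},{"travel": [0,0,-0.05], "twist": [0,0,0]},{"travel": [-0.03,0,-0.05], "twist": [0,0,0]},{"travel": [-0.05,0,-0.03], "twist": [0,0,0]}]'; python3 - <<'E'
from h import *
for n in("scene","top"): cv2.imwrite(f"pics/{n}12.png",get_image(n)[:,:,::-1])
s=cv2.imread("pics/scene12.png")[180:270,100:225];t=cv2.imread("pics/top12.png")[180:270,320:445]
cv2.imwrite("pics/d12.png",cv2.resize(np.vstack([s,t]),None,fx=3.3,fy=3.3,interpolation=cv2.INTER_CUBIC))
E
```

```text
time: 27.48
tool_pos: [477.9, -294.2, 88.2]
orientation: [0.752, 0.66, 0.0, -0.0]
contact_force: [0.2, -0.5, 0.0]
finger_gap: 14.0
from [ 477.9 -294.2   88.2] rows 1 q [ 0.28  0.5   0.28  1.9  -0.19  0.76  0.54] F [ 0.2 -0.5  0. ] gap 14.0 t 27.48
[{"travel": [0.0, -0.0, -0.0003], "twist": [0.0, 0.0, 0.1]}]
time: 27.98
tool_pos: [478.0, -294.6, 88.3]
orientation: [0.752, 0.659, -0.0, 0.0]
contact_force: [-0.1, -0.1, -0.1]
finger_gap: 36.6
time: 28.6
tool_pos: [469.5, -373.4, 282.8]
orientation: [0.75, 0.661, 0.001, 0.002]
contact_force: [0.9, 0.4, 0.0]
finger_gap: 36.6
```

View pics/d12.png

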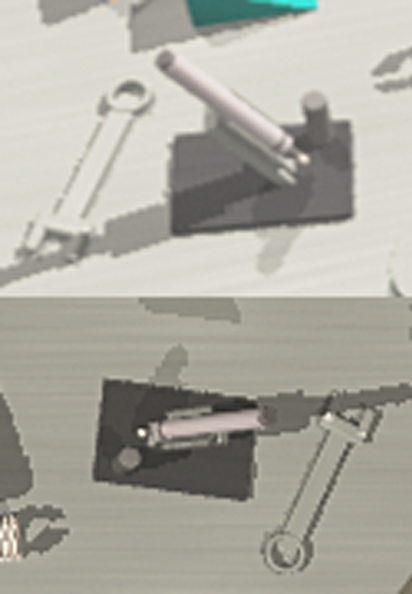

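View pics/scene12.png

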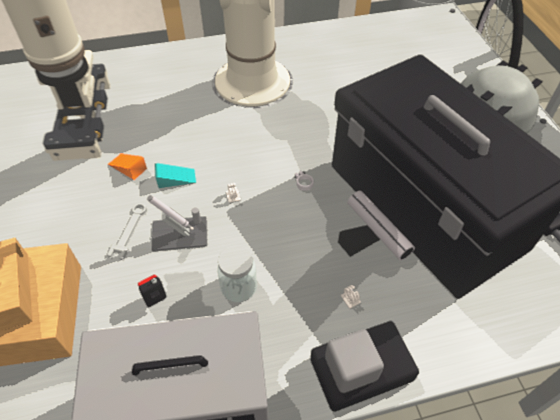

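```bash
python3 -m crank '[{"travel": [0,0,0], "twist": [0,0,0]},{"travel": [0,0,0], "twist": [0,0,0]}]' >/dev/null; python3 seam.py pics/top12.png pics/scene12.png; python3 - <<'E'
from h import *
for f in("top","scene"):
    a=cv2.imread(f"pics/{f}0.png");b=cv2.imread(f"pics/{f}12.png")
    x,y,w_,h_=((345,200,90,45) if f=="top" else (145,190,70,60))
    print(f,"rest diff px",(cv2.absdiff(a,b)[y:y+h_,x:x+w_].max(2)>40).sum())
s=cv2.imread("pics/scene12.png")[180:270,320:430];t=cv2.imread("pics/top12.png")[130:240,175:285]
cv2.imwrite("pics/d13.png",cv2.resize(np.vstack([s,t]),None,fx=3,fy=3,interpolation=cv2.INTER_CUBIC))
E
```

```text
top res 0.079557665 dir 0.30182627 0.95336294
scene res 0.10675126 dir 0.6803258 0.7329098
seam dir [ 0.95  0.32 -0.01] yaw 18.63281979658073
pt [500.   128.94  38.78] xtb -147.4706157625897
pt [580.   155.91  37.99] xtb -147.42225593028581
pt [660.   182.89  37.19] xtb -147.37389609798194
top 38 xtb [np.float64(-147.4), np.float64(-147.4), np.float64(-147.4)] yaw 18.594331394298877
top 41 xtb [np.float64(-147.6), np.float64(-147.6), np.float64(-147.6)] yaw 18.59433139429882
scene 38 xtb [np.float64(-147.1), np.float64(-147.4), np.float64(-147.8)] yaw 18.313531805245006
scene 41 xtb [np.float64(-148.9), np.float64(-149.2), np.float64(-149.6)] yaw 18.313531805245002
top rest diff px 1051
scene rest diff px 1153
```

View pics/d13.png

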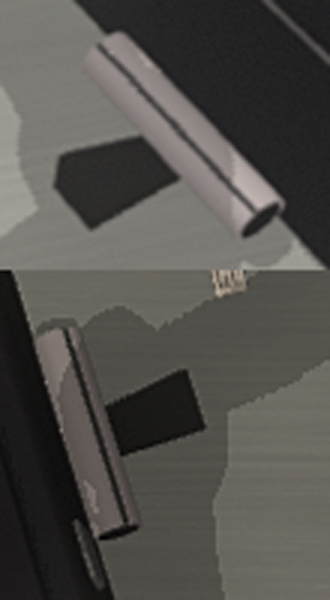

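```bash
python3 - <<'E'
from h import *
n=tri(cr(100,180,3.3,305,160),cr(320,180,3.3,142,136));t=tri(cr(100,180,3.3,165,61),cr(320,180,3.3,267,122));print(n,t)
finish_job()
E
```

```text
(array([ 483.82121525, -239.91158869,   14.80147861]), np.float64(0.9575936169497483)) (array([ 474.29548129, -307.75359348,  129.49470142]), np.float64(0.8350483353872885))
the job is handed in; nothing more can be done
```

The wedge is home under the tube, the marker was drawn along the whole seam and laid back in its rest, and I handed the job in at about 29 s. No verdict was reported.

- **Wedge:** I pushed it thin edge first under the tube until the push force rose to about 30 N, then let go. From the pictures, its thin edge stands at about x = -144 mm in the toolbox frame (limit -149.5).
- **Tube:** it lies parallel to the toolbox face within measuring error. I did not measure its gap to the face directly; I take it to be snug because the wedge is fully home.
- **Stroke:** the marker went from +82 to -82 mm along the seam at about 3 cm/s. Friction on the tool was steady the whole way, with the nib pressed in about 3 mm. The nib was hidden from both cameras during the stroke, so its place on the seam comes from the arm pose and the grasp measured beforehand. A picture afterwards showed no slip in the grip.
- **Last checks:** the seam was where it had been before the stroke, within 0.3 mm by the top view (the scene view turned by about 0.2°). The nib was within 2 mm of where it first lay. The marker's tail came out about 5 mm off, an axis difference of roughly 1–2°. The arm was clear of everything, and the bystanders looked unmoved in the pictures, though I did not measure them.
- **Check that told nothing:** a pixel comparison of the marker rest before and after showed differences, probably from moving shadows, so I relied on the measured points instead.

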